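# Set up the workshop-bus lathe for the next turner

## Robot

A 7-joint arm with a two-finger parallel gripper is mounted at the origin on the work surface. World frame = base frame: x ahead of the robot, y to its left, z up, the work surface at z = 0. Lengths are in mm, angles in degrees, forces in N, time in s.
With the tool pointing down it reaches from about 425 to 875 mm from the base axis. Payload 8.4 kg.
Tool frame: the origin (TCP) lies at the centre of the arm's flange, where the gripper is bolted on; the fingertips stand 173 mm ahead of it and the grasp point (between the pads) lies 155 mm ahead of it; z points along the fingers, y is the line along which they close (so a half turn about z gives the same grasp; the last joint's range is limited). The gripper opens to 85 mm and grips with 20 to 120 N. Pads are 22 mm wide; open, the fingers measure 114 mm over their backs; the gripper's body (76 mm by 85 mm) begins 54 mm behind the grasp point. The pads swing forward as they close: fully open they stand 13 mm farther back than shut.
Start: joints at [-76.501, 19.091, 2.286, 83.961, -0.768, 76.965, -3.352], TCP at [213.581, 613.887, 404.708] pointing down, gripper open.
Joint ranges: [-147.57, 147.57], [-21.85, 119.76], [-74.77, 79.35], [14.55, 137.4], [-85.83, 265.84], [4.83, 119.75], [-152.11, 152.11]. Speed limits (degrees/s): [127.2, 127.2, 159.86, 159.86, 180, 180, 180].

## Interface

Orientations are given as [roll, pitch, yaw] about the fixed x, y, z axes, in that order (R = Rz(yaw) Ry(pitch) Rx(roll)).
In Python, from rig import manip gives the robot as it stands.
- The arm moves only by the shell command python3 -m pendant 'ROWS' [OPENING] [FORCE]. ROWS is JSON, one flat list of numbers, 6 for each row, row after row: the shift along the world's x, y, z in m, then the turn, a rotation vector about the world's x, y, z in rad. A call has 1 to 12 rows; each row is the pose to reach, as a shift and turn from the pose commanded when the call began; what a row does not reach only later rows make up. A row lasts 1/10 s, in which the tool goes at most 50 mm and 8.59 degrees, less where a joint would pass 70% of its speed; a pose out of reach is approached as far as the arm can. A call with a gripper value outside its range is refused whole. OPENING is the finger opening in m, from 0 to 0.0854, set as the call begins (- or left out, the last holds). The fingers move at their own pace and stop on an object; FORCE is the grip in N (left out, the last holds). Time passes only in rows, so rows that repeat a pose let the fingers close. It gives the time, the measured TCP pose, the force, the opening and the grip force at its end, in the units of the state.
- manip.get_state(): the state, without advancing time (a new reading comes with each control period).
- manip.grab_frame(name): name is "scene" or "side" or "wrist"; returns a dict with "image" (420x560x3 uint8, blue, green, red), "fx", "fy", "cx", "cy" (pixels), "R" (3x3) and "t" (3): a world point X has camera coordinates R X + t. Camera axes: x right, y down, z forward; pixel columns grow to the right and rows downward; lengths in mm; the calibration is good to about 2 mm. A picture is of the moment at which its call begins. There is no depth.
- manip.sign_off(): hands the job in; it is judged then, once.
Trained networks look in a picture, given as the dict that the camera call returned (one of the last four; its "shot" number tells which), for a name from the list of things; names that differ only in an ending like _2 or _b are one class to them, and where a whole thing is asked for, a point or a joint stands for the part that bears it (a point fixed in the world has none). Each returns a list of dicts, best first, with "confidence" (0 to 1); they miss things now and then, are a little off and sometimes report something else, mostly with a low value. They report only what shows in the picture. A call takes as long as a camera call. They do not tell look-alikes from the thing itself.
- manip.regions_of(picture, label): "mask" (420x560 bool, what is visible of it) and "box" ([left, top, right, bottom] in pixels, round what is visible of it).
- manip.spot_point(picture, label): "uv" ([column, row] in pixels: a listed point, or the origin of a listed thing).
The state is a dict: "t": time; "qpos": joint angles; "joint_vel": joint speeds; "tau": joint torques, N m; "ee_pos": TCP position; "tool_rot": TCP orientation; "wrist_force": force on the tool from outside, world axes, zero at the start; "torque": the same for the moment, N m; "gripper_width": finger opening in mm; "finger_force": force on a finger pad.
Only numpy, scipy, OpenCV 4.12 (cv2) and the standard library are available. Lean on these libraries where they do the work, as an engineer would, in place of code of your own. Each camera call takes 0.05 s, during which the arm holds its last target. There are 200 camera calls.

## Task

Get the mini lathe ready for the next visitor. Stand every turning chisel lying on the bench handle down in the tool rack, one to a cup, and slide the blue chip tray fully home into the slot under the lathe bed, in either order. Then, with all that in place, press the three keys on top of the headstock one at a time: left, then right, then middle as the robot sees them; leave the other things on the bench where they stand.

Things in the scene. Friction and masses are not known exactly. Their poses are not given: they have to be found in the camera images.
- chisel_a: Turning chisel, 150 mm: squared wood handle 22 x 22 x 95 mm, brass ferrule 18 mm across, flat steel blade 10 x 6 mm to the tip. 0.09 kg, balances about 60 mm from the butt. Starts lying, handle towards the robot. Origin: centre of the butt end, 11 mm above the bench when lying; x axis: from butt to blade tip (up when stood handle down). Three or all four of the four chisels are present.
- chisel_b: Turning chisel, 150 mm: squared wood handle 22 x 22 x 95 mm, brass ferrule 18 mm across, flat steel blade 10 x 6 mm to the tip. 0.09 kg, balances about 60 mm from the butt. Starts lying, handle towards the robot. Origin: centre of the butt end, 11 mm above the bench when lying; x axis: from butt to blade tip (up when stood handle down). Three or all four of the four chisels are present.
- chisel_c: Turning chisel, 150 mm: squared wood handle 22 x 22 x 95 mm, brass ferrule 18 mm across, flat steel blade 10 x 6 mm to the tip. 0.09 kg, balances about 60 mm from the butt. Starts lying, handle towards the robot. Origin: centre of the butt end, 11 mm above the bench when lying; x axis: from butt to blade tip (up when stood handle down). Three or all four of the four chisels are present.
- chisel_d: Turning chisel, 150 mm: squared wood handle 22 x 22 x 95 mm, brass ferrule 18 mm across, flat steel blade 10 x 6 mm to the tip. 0.09 kg, balances about 60 mm from the butt. Starts lying, handle towards the robot. Origin: centre of the butt end, 11 mm above the bench when lying; x axis: from butt to blade tip (up when stood handle down). Three or all four of the four chisels are present.
- tray: Blue steel chip tray: a flat plate 160 mm (x) x 110 mm (y) x 8 mm, lying on the bench, 0.35 kg. Across it stands a steel grip bar 12 mm thick (x), 70 mm long (y), its top 40 mm above the bench, centred at x = -65 mm. Origin: centre of the plate's underside. x axis: from the grip bar towards the end that goes into the slot first.
- lathe: The fixed mini lathe; origin and axes as slot_mouth: x into the slot, y left along the bed, z up. Aluminium bed 54 mm high, x = 0 to 105, y = -145 to +120 mm, with a red tool rest to 84 mm height along its front, a wood blank and a tailstock to 124 mm. Grey headstock, 140 mm high, x = 0 to 110, y = +120 to +260 mm; the keys stand on it.
- slot_mouth (a point): Middle of the mouth of the tray slot, at bench level, under the front edge of the lathe bed. x axis: straight into the slot. The slot is 114 mm wide between side rails, 14 mm high, 90 mm deep; lips at the mouth reach about 21 mm out and flare to about 128 mm. With the tray home its origin is 10 mm beyond this point and its grip bar 55 mm in front of it.
- slot_end (a point): Middle of the slot's rigid back stop, 90 mm inside the mouth, at bench level.
- rack: The fixed tool rack: a wooden strip 56 mm (x) x 264 mm (y), 6 mm thick, with four square aluminium cups in a row along y, 70 mm apart, each 42 x 42 mm inside, 4 mm walls, rims 60 mm above the bench. Origin: under its centre. A stood chisel may lean against its cup's walls.
- cup0 (a point): Centre of the inside floor of the rack's rightmost (-y) cup, 6 mm above the bench and 54 mm below the rim; 42 x 42 mm inside; axes as the rack's.
- cup1 (a point): Centre of the inside floor of the rack's second from the right cup, 6 mm above the bench and 54 mm below the rim; 42 x 42 mm inside; axes as the rack's.
- cup2 (a point): Centre of the inside floor of the rack's third from the right cup, 6 mm above the bench and 54 mm below the rim; 42 x 42 mm inside; axes as the rack's.
- cup3 (a point): Centre of the inside floor of the rack's leftmost (+y) cup, 6 mm above the bench and 54 mm below the rim; 42 x 42 mm inside; axes as the rack's.
- key_left (a joint): Spring push key, the left of the three on top of the lathe's headstock as the robot sees them (+y is left): round, 26 mm across, 45 mm from the next, pressed straight down. Joint value: 0 up, 0.006 m fully down; about 4 N at the bottom; springs back. Counts as pressed beyond about 0.004.
- key_mid (a joint): Spring push key, the middle of the three on top of the lathe's headstock as the robot sees them (+y is left): round, 26 mm across, 45 mm from the next, pressed straight down. Joint value: 0 up, 0.006 m fully down; about 4 N at the bottom; springs back. Counts as pressed beyond about 0.004.
- key_right (a joint): Spring push key, the right of the three on top of the lathe's headstock as the robot sees them (+y is left): round, 26 mm across, 45 mm from the next, pressed straight down. Joint value: 0 up, 0.006 m fully down; about 4 N at the bottom; springs back. Counts as pressed beyond about 0.004.
- key_left_top (a point): Centre of the cap's top face of the left key, 162 mm above the bench when up; it moves down with the key.
- key_mid_top (a point): Centre of the cap's top face of the middle key, 162 mm above the bench when up; it moves down with the key.
- key_right_top (a point): Centre of the cap's top face of the right key, 162 mm above the bench when up; it moves down with the key.
- jar: Bystander: a glass jar 64 mm across, 85 mm high; origin under its centre.
- mug: Bystander: a white mug 80 mm across, 95 mm high; origin under its centre.
- blank: Bystander: a square wood blank 45 x 90 x 45 mm, lying; origin under its centre.
There are look-alikes about, which are no part of the job. Leave any purple look-alike of the chisel_b alone.

How it is judged (in metres and radians):
On the way, in this order (a step that is already met when the one before it is completed fails the run):
1. every chisel stands handle down in a cup of the rack and the tray is home in its slot ((horizontal distance between chisel_a and cup0 below 0.022 m or horizontal distance between chisel_a and cup1 below 0.022 m or horizontal distance between chisel_a and cup2 below 0.022 m or horizontal distance between chisel_a and cup3 below 0.022 m) and height (world z) of each of chisel_a, chisel_b, chisel_c, chisel_d below 0.022 m and angle between each of chisel_a, chisel_b, chisel_c, chisel_d's own x axis and vertical below 0.45 rad and linear speed of each of chisel_a, chisel_b, chisel_c, chisel_d below 0.05 m/s and (horizontal distance between chisel_b and cup0 below 0.022 m or horizontal distance between chisel_b and cup1 below 0.022 m or horizontal distance between chisel_b and cup2 below 0.022 m or horizontal distance between chisel_b and cup3 below 0.022 m) and (horizontal distance between chisel_c and cup0 below 0.022 m or horizontal distance between chisel_c and cup1 below 0.022 m or horizontal distance between chisel_c and cup2 below 0.022 m or horizontal distance between chisel_c and cup3 below 0.022 m) and (horizontal distance between chisel_d and cup0 below 0.022 m or horizontal distance between chisel_d and cup1 below 0.022 m or horizontal distance between chisel_d and cup2 below 0.022 m or horizontal distance between chisel_d and cup3 below 0.022 m) and x of tray in the frame of slot_mouth between 0.004 and 0.016 m and y of tray in the frame of slot_mouth between -0.005 and 0.005 m and height (world z) of tray below 0.006 m and angle between the x axis of tray and the x axis of slot_mouth, either way round below 0.06 rad and linear speed of tray below 0.03 m/s), for 0.3 s.
2. then the left key is pressed alone (value of joint key_left above 0.004 m and value of joint each of key_mid, key_right below 0.002 m), for 0.05 s.
3. then the right key is pressed alone (value of joint key_right above 0.004 m and value of joint each of key_left, key_mid below 0.002 m), for 0.05 s.
4. then the middle key is pressed alone (value of joint key_mid above 0.004 m and value of joint each of key_left, key_right below 0.002 m), for 0.05 s.
At the end, for the whole second after the job is handed in: Every chisel present stands handle down in a cup (butt within 22 mm of the cup's centre and within 22 mm of the bench, leaning less than 0.45 rad), the tray is home (within 6 mm in depth, 5 mm sideways, 0.06 rad, flat on the bench), all at rest, and the keys are up (all of step 1 and value of joint each of key_left, key_mid, key_right below 0.0015 m); the robot touches nothing.
It fails at once if the jar is moved more than 40 mm (distance of jar from where it was at the start of the episode above 0.04 m).
It fails at once if the mug is moved more than 40 mm (distance of mug from where it was at the start of the episode above 0.04 m).
It fails at once if the blank is moved more than 40 mm (distance of blank from where it was at the start of the episode above 0.04 m).
It fails at once if two keys are pressed at once (value of joint each of key_left, key_mid above 0.003 m or value of joint each of key_mid, key_right above 0.003 m or value of joint each of key_left, key_right above 0.003 m).
Of chisel_a, chisel_b, chisel_c, chisel_d only 3 to 4 are there at a start; the rules pass over those that are not, and their reading is None.
At some moment in a run one of tray may be knocked a few centimetres aside while the robot is not near it.
Once in a run the grip may slacken for a moment while it holds something.
It also fails if it takes over 210 s, if anything falls off the work surface, if the arm or the gripper's body presses on something with over 40 N, if the wrist force passes 120 N, or if a joint passes its speed limit or range.

## Working session

There is one attempt and no reset: what is moved stays moved. The work goes in short steps, Python scripts to look and compute and a shell command to move; the robot and the scene stay as the last step left them, time stands still between calls to the robot, and variables do not carry over. Pictures are saved under pics/ and viewed, at most 15 in all, crops included, and the job is handed in when it is done.

```bash
ls; mkdir -p pics
cat > h.py <<'E'
import numpy as np, cv2
from rig import manip
def ray(p,uv):
    d=np.linalg.inv(p["R"])@np.array([(uv[0]-p["cx"])/p["fx"],(uv[1]-p["cy"])/p["fy"],1.]); c=-np.array(p["R"]).T@p["t"]; return c,d
def atz(p,uv,z):
    c,d=ray(p,uv); return c+d*(z-c[2])/d[2]
def proj(p,X):
    c=np.array(p["R"])@np.array(X,float)+p["t"]; return np.array([p["fx"]*c[0]/c[2]+p["cx"],p["fy"]*c[1]/c[2]+p["cy"]])
def tri(ps,uvs):
    A=np.zeros((3,3));b=np.zeros(3)
    for p,u in zip(ps,uvs):
        c,d=ray(p,u); d=d/np.linalg.norm(d); M=np.eye(3)-np.outer(d,d); A+=M; b+=M@c
    return np.linalg.solve(A,b)
E
python3 - <<'E'
from h import *
ps={n:manip.grab_frame(n) for n in("scene","side","wrist")}
for n,p in ps.items():
    cv2.imwrite(f"pics/{n}0.png",p["image"])
    print(n,p["fx"],-np.array(p["R"]).T@p["t"])
Z=dict(chisel_a=11,tray=0,slot_mouth=0,slot_end=0,rack=0,cup0=6,cup1=6,cup2=6,cup3=6,key_left_top=162,key_mid_top=162,key_right_top=162,jar=0,mug=0,blank=0)
for k,z in Z.items():
    for n in("scene","side"):
        for r in manip.spot_point(ps[n],k)[:6]:
            print(k,n,round(r["confidence"],2),np.round(r["uv"]),np.round(atz(ps[n],r["uv"],z)))
E
```

```text
pics
scene 448.4146287423882 [1674.94682569 -357.84026915  930.09268248]
side 398.04914478664205 [ 444.35608925 1036.96601586  709.89486036]
wrist 351.3174554305808 [151.98688216 634.58344618 374.41957384]
chisel_a scene 0.64 [286. 318.] [ 845. -119.   11.]
chisel_a scene 0.58 [330. 176.] [127. 281.  11.]
chisel_a scene 0.56 [325. 219.] [428. 148.  11.]
chisel_a scene 0.55 [269. 227.] [416. -58.  11.]
chisel_a scene 0.53 [300. 211.] [349.  79.  11.]
chisel_a scene 0.51 [300. 224.] [431.  53.  11.]
chisel_a side 0.93 [288. 262.] [427.  49.  11.]
chisel_a side 0.83 [285. 310.] [434. 259.  11.]
chisel_a side 0.75 [285. 282.] [435. 148.  11.]
chisel_a side 0.73 [290. 242.] [420. -62.  11.]
chisel_a side 0.7 [411. 318.] [121. 278.  11.]
chisel_a side 0.65 [318. 266.] [338.  65.  11.]
tray scene 0.92 [216. 241.] [ 433. -249.    0.]
tray side 0.56 [283. 220.] [ 445. -226.    0.]
slot_mouth scene 0.36 [422. 241.] [630. 427.  -0.]
slot_mouth side 0.55 [244. 201.] [ 599. -373.    0.]
slot_end scene 0.85 [177. 302.] [ 689. -400.   -0.]
slot_end scene 0.65 [398. 206.] [406. 457.   0.]
slot_end s
[... 1815 characters left out ...]
right_top scene 0.54 [225. 242.] [ 659. -244.  162.]
key_right_top side 0.6 [294. 187.] [ 411. -160.  162.]
key_right_top side 0.5 [218. 171.] [ 681. -292.  162.]
jar scene 0.68 [271. 226.] [397. -46.   0.]
jar scene 0.59 [421. 240.] [624. 426.   0.]
jar side 0.95 [208. 364.] [603. 429.   0.]
mug scene 0.92 [397. 203.] [386. 462.   0.]
mug scene 0.57 [322. 274.] [694.  43.   0.]
mug side 0.93 [303. 377.] [394. 455.   0.]
blank scene 0.78 [126. 251.] [ 404. -544.    0.]
blank side 0.75 [296. 186.] [ 393. -529.    0.]
blank side 0.71 [204. 366.] [611. 433.   0.]
blank side 0.7 [200. 289.] [671. 172.   0.]
blank side 0.65 [286. 314.] [430. 262.   0.]
blank side 0.39 [199. 306.] [658. 243.   0.]
```

Run:
```python
import cv2
a=cv2.imread("pics/scene0.png")[130:350,90:450]; b=cv2.imread("pics/side0.png")[140:400,170:470]
cv2.imwrite("pics/a.png",cv2.resize(a,(800,489),interpolation=cv2.INTER_CUBIC));cv2.imwrite("pics/b.png",cv2.resize(b,(690,598),interpolation=cv2.INTER_CUBIC))
```

```text
(no output)
```

View pics/a.png

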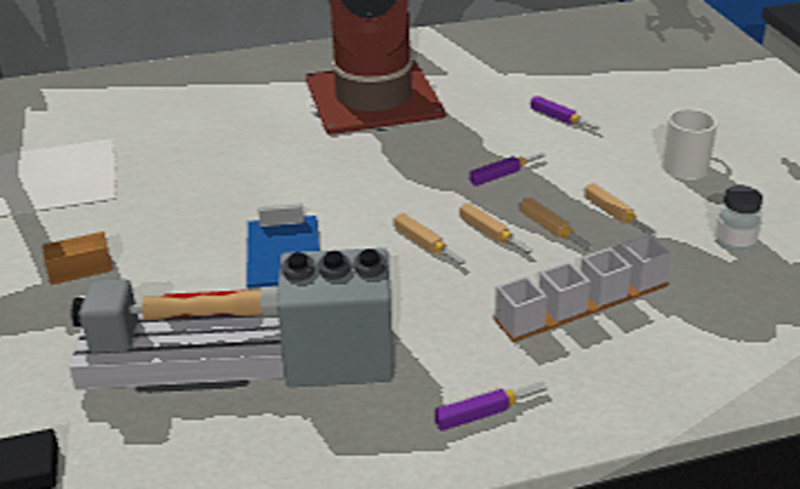

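View pics/b.png

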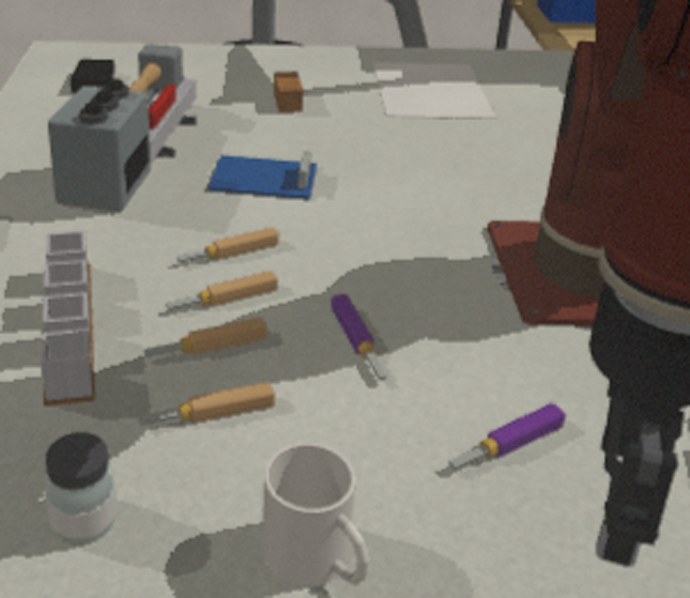

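The four tan chisels (side crop, butts at about (275,237), (275,283), (265,330) and (270,395); the third is in shadow) match the wood-handled description. The three purple ones (555,410), (340,300), and scene crop (440,415) are the look-alikes, so I'll leave them. I'm flying the wrist camera over the scene.

```bash
python3 -c "
from rig import manip;print(manip.get_state())"
R=0.33,-0.45,0.03,0,0,0; python3 -m pendant '[0.33,-0.45,0.03,0,0,0,0.33,-0.45,0.03,0,0,0,0.33,-0.45,0.03,0,0,0,0.33,-0.45,0.03,0,0,0,0.33,-0.45,0.03,0,0,0,0.33,-0.45,0.03,0,0,0,0.33,-0.45,0.03,0,0,0,0.33,-0.45,0.03,0,0,0,0.33,-0.45,0.03,0,0,0,0.33,-0.45,0.03,0,0,0,0.33,-0.45,0.03,0,0,0,0.33,-0.45,0.03,0,0,0]' 0.06
python3 - <<'E'
from h import *
p=manip.grab_frame("wrist"); cv2.imwrite("pics/w1.png",p["image"]); print(-np.array(p["R"]).T@p["t"])
print(np.round(manip.get_state()["qpos"],1))
for k,z in dict(chisel_a=11,cup0=6,tray=0,slot_mouth=0).items():
    for r in manip.spot_point(p,k): print(k,round(r["confidence"],2),np.round(r["uv"]),np.round(atz(p,r["uv"],z)))
E
```

```text
{'t': 1.65, 'qpos': array([-76.50196209,  19.09199885,   2.28538251,  83.95948543,
        -0.76948987,  76.96593396,  -3.35297524]), 'joint_vel': array([ 0.03244137,  0.01112822, -0.12151321,  0.12191813, -0.07576527,
       -0.04818549, -0.06059895]), 'tau': array([ 5.73990997e-05, -6.58299351e+01,  1.36285264e+00, -4.05803561e+01,
        1.66259974e-02,  3.18685154e-03, -3.89561671e-05]), 'ee_pos': array([213.56443754, 613.90258072, 404.71087383]), 'tool_rot': array([-1.79997666e+02, -2.18480776e-03,  1.60815608e+02]), 'wrist_force': array([-0.37843557, -0.81637248, -0.19488459]), 'torque': array([-0.02209174, -0.05089055, -0.02231037]), 'finger_force': 0.0, 'gripper_width': 85.11005467517539}
t: 2.85
ee_pos: [546.3, 157.5, 435.5]
tool_rot: [-179.9, 0.2, 160.3]
wrist_force: [-0.7, 1.0, -0.2]
gripper_width: 59.7
finger_force: 0.0
[484.98775015 178.81513285 405.78553393]
[-42.3   8.7  24.3  94.1  -3.6  77.9  52.9]
chisel_a 0.73 [ 57. 140.] [422. -61.  11.]
chisel_a 0.68 [149. 106.] [423.  50.  11.]
chisel_a 0.61 [338.  41.] [430. 260.  11.]
chisel_a 0.61 [237.  86.] [436. 146.  11.]
chisel_a 0.58 [152.  16.] [346.  90.  11.]
cup0 0.97 [237. 322.] [701.  41.   6.]
cup0 0.95 [383. 238.] [655. 248.   6.]
cup0 0.83 [336. 267.] [672. 183.   6.]
cup0 0.65 [281. 296.] [686. 107.   6.]
slot_mouth 0.67 [309. 280.] [680. 146.   0.]
```

View pics/w1.png

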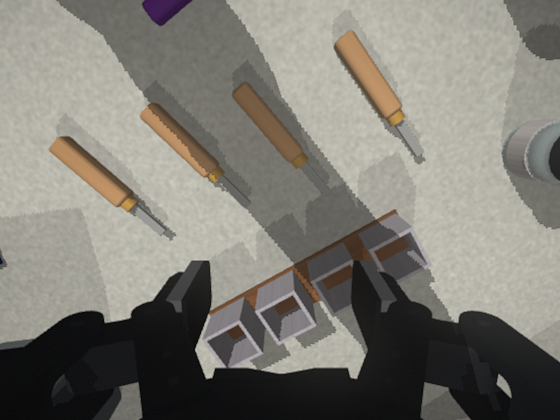

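The wrist view shows four tan chisels with butts at about (60,143), (150,108), (240,90) and (345,38). Below them is the empty rack, with cups at (235,335), (287,300), (335,270) and (398,245). A purple chisel shows at (165,10). Next I'm measuring the axes and the lathe side.

```bash
cat >> h.py <<'E'
def chis(p):
    out=[]
    for r in manip.regions_of(p,"chisel_a"):
        m=np.array(r["mask"]); v,u=np.nonzero(m)
        if len(u)<150: continue
        bgr=np.median(p["image"][m],axis=0)
        P=np.array([atz(p,(a,b),13)[:2] for a,b in zip(u,v)])
        c=P.mean(0); w=np.linalg.svd(P-c,full_matrices=False)[2][0]; w=w*np.sign(w[0]) 
        s=(P-c)@w; n=(P-c)@np.array([-w[1],w[0]])
        # handle centre line: first 90 mm from butt end
        s0,s1=np.percentile(s,[.3,99.7]); h=s<s0+90
        q=np.polyfit(s[h],n[h],1); N=np.array([-w[1],w[0]])
        b=c+w*s0+N*np.polyval(q,s0); g=c+w*(s0+70)+N*np.polyval(q,s0+70); d=g-b
        out.append((r["confidence"],bgr,b,g,np.degrees(np.arctan2(d[1],d[0])),s1-s0))
    return out
E
python3 - <<'E'
from h import *
p=manip.grab_frame("wrist")
for o in chis(p): print(round(o[0],2),o[1],"butt",np.round(o[2],1),"at70",np.round(o[3],1),"yaw",round(o[4],1),"len",round(o[5]))
C=[]
for r in manip.spot_point(p,"cup0")[:4]:
    C.append(atz(p,r["uv"],6)[:2])
C=np.array(sorted(C,key=lambda c:c[1])); k=np.arange(4)-1.5; d=(k[:,None]*C).sum(0); yaw=np.arctan2(-d[0],d[1]); m=C.mean(0)
print("rack yaw",np.degrees(yaw)); Y=np.array([-np.sin(yaw),np.cos(yaw)])
print(np.round([m+Y*70*i for i in k],1))
E
python3 -m pendant '[0.03,-0.36,0.05,0,0,0,0.03,-0.36,0.05,0,0,0,0.03,-0.36,0.05,0,0,0,0.03,-0.36,0.05,0,0,0,0.03,-0.36,0.05,0,0,0,0.03,-0.36,0.05,0,0,0,0.03,-0.36,0.05,0,0,0,0.03,-0.36,0.05,0,0,0,0.03,-0.36,0.05,0,0,0,0.03,-0.36,0.05,0,0,0]'
python3 - <<'E'
from h import *
p=manip.grab_frame("wrist"); cv2.imwrite("pics/w2.png",p["image"])
print(np.round(manip.get_state()["qpos"],1))
for k,z in dict(chisel_a=11,cup0=6,tray=0,slot_mouth=0,slot_end=0,key_left_top=162,key_mid_top=162,key_right_top=162).items():
    for r in manip.spot_point(p,k): print(k,round(r["confidence"],2),np.round(r["uv"]),np.round(atz(p,r["uv"],z)))
E
```

```text
0.94 [ 66.  92. 115.] butt [437.1 146.7] at70 [502.5 171.5] yaw 20.8 len 149
0.93 [78. 29. 60.] butt [340.1  85.3] at70 [344.6 155.2] yaw 86.3 len 56
0.9 [ 80.  99. 120.] butt [423.2  46.1] at70 [486.3  76.3] yaw 25.5 len 151
0.73 [100. 140. 175.] butt [427.1 263.7] at70 [493.7 285.4] yaw 18.1 len 149
0.63 [ 94. 135. 166.] butt [421.7 -61.5] at70 [484.3 -30.1] yaw 26.6 len 149
rack yaw 11.257640737817738
[[697.6  42.9]
 [684.  111.6]
 [670.3 180.2]
 [656.6 248.9]]
t: 4.25
ee_pos: [573.9, -194.9, 484.4]
tool_rot: [180.0, -0.0, 160.9]
wrist_force: [0.0, -0.4, -0.3]
gripper_width: 59.7
finger_force: 0.0
[-17.1  13.9  39.   84.8  -8.8  84.4  92.9]
chisel_a 0.94 [349.   8.] [421. -61.  11.]
cup0 0.83 [486. 202.] [697.  46.   6.]
cup0 0.75 [535. 177.] [684. 112.   6.]
tray 0.81 [210.  86.] [ 444. -242.    0.]
tray 0.75 [353.   9.] [421. -54.   0.]
slot_mouth 0.87 [156. 237.] [ 600. -384.    0.]
key_left_top 0.61 [357. 306.] [ 692. -161.  162.]
key_mid_top 0.97 [309. 313.] [ 683. -206.  162.]
key_mid_top 0.22 [354. 305.] [ 690. -164.  162.]
key_right_top 0.72 [261. 320.] [ 676. -251.  162.]
```

View pics/w2.png

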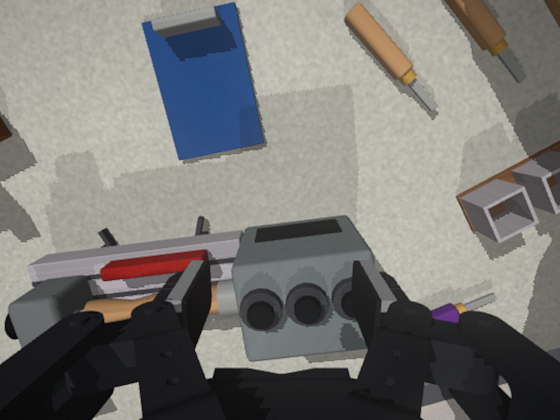

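The image shows the tray at (205,85), its bar towards the robot; the slot lips at (105,237) and (202,225); and keys at (261,308), (307,303) and (350,298). The key, slot and lathe geometry agree (lathe yaw about -9.5°). I'll start with the rightmost tan chisel, whose butt is at (421,-61).

```bash
cat >> h.py <<'E'
from scipy.spatial.transform import Rotation as Ro
def plan(P,psi,e,a=35,L=166,flip=0,say=""):
    """contact point P (mm), chisel heading psi, elevation e, grasp tilt a"""
    s=manip.get_state(); t=np.radians(psi); k=np.array([-np.sin(t),np.cos(t),0])
    R=Ro.from_rotvec(k*np.radians(a-e))*Ro.from_euler("z",psi+180+flip,degrees=True)*Ro.from_euler("x",180,degrees=True)
    T=np.array(P)-L*R.apply([0,0,1]); Rc=Ro.from_euler("xyz",s["tool_rot"],degrees=True)
    print(say,"tcp",np.round(T),"shift",np.round((T-s["ee_pos"])/1000,4),"turn",np.round((R*Rc.inv()).as_rotvec(),3))
def st():
    s=manip.get_state(); print(round(s["t"],1),np.round(s["ee_pos"],1),np.round(s["tool_rot"],1),"q",np.round(s["qpos"]),"w",np.round(s["gripper_width"],1),"F",np.round(s["wrist_force"],1),s["finger_force"])
E
python3 - <<'E'
from h import *
st(); h=np.array([np.cos(np.radians(26.6)),np.sin(np.radians(26.6)),0])
P=np.array([421.7,-61.5,14])+76*h
plan(P+[0,0,90],26.6,0,say="pre"); plan(P,26.6,0,say="grasp")
E
```

```text
4.7 [ 573.6 -195.7  484.8] [180.    0.  160.9] q [-17.  14.  39.  85.  -9.  84.  93.] w 60.3 F [ 0.3 -0.   0.3] 0.0
pre tcp [575.  15. 240.] shift [ 0.0012  0.2109 -0.2448] turn [-0.041  0.626  0.773]
grasp tcp [575.  15. 150.] shift [ 0.0012  0.2109 -0.3348] turn [-0.041  0.626  0.773]
```

```bash
python3 -m pendant '[0.001,0.211,-0.245,-0.041,0.626,0.773,0.001,0.211,-0.245,-0.041,0.626,0.773,0.001,0.211,-0.245,-0.041,0.626,0.773,0.001,0.211,-0.245,-0.041,0.626,0.773,0.001,0.211,-0.245,-0.041,0.626,0.773,0.001,0.211,-0.245,-0.041,0.626,0.773,0.001,0.211,-0.245,-0.041,0.626,0.773,0.001,0.211,-0.245,-0.041,0.626,0.773,0.001,0.211,-0.245,-0.041,0.626,0.773,0.001,0.211,-0.245,-0.041,0.626,0.773,0.001,0.211,-0.245,-0.041,0.626,0.773,0.001,0.211,-0.245,-0.041,0.626,0.773]'
python3 -m pendant '[0,0,0,0,0,0,0,0,0,0,0,0]'
python3 - <<'E'
from h import *
st(); h=np.array([np.cos(np.radians(26.6)),np.sin(np.radians(26.6)),0])
P=np.array([421.7,-61.5,14])+76*h
plan(P,26.6,0,say="grasp")
p=manip.grab_frame("wrist"); cv2.imwrite("pics/w3.png",p["image"])
for o in chis(p): print(round(o[0],2),o[1],"butt",np.round(o[2],1),"at70",np.round(o[3],1),"yaw",round(o[4],1),"len",round(o[5]))
E
```

```text
t: 5.9
ee_pos: [574.8, 13.7, 241.1]
tool_rot: [-179.9, -34.9, -153.6]
wrist_force: [0.9, 1.0, 0.2]
gripper_width: 60.0
finger_force: 0.0
t: 6.1
ee_pos: [574.6, 14.6, 240.1]
tool_rot: [-180.0, -35.0, -153.5]
wrist_force: [-0.2, 0.4, -0.3]
gripper_width: 60.0
finger_force: 0.0
6.1 [574.6  14.6 240.1] [-180.   -35.  -153.5] q [-27.  33.  25.  93.   1.  90. 114.] w 60.0 F [-0.2  0.4 -0.3] 0.0
grasp tcp [575.  15. 150.] shift [ 0.0002  0.0005 -0.0901] turn [0.    0.001 0.001]
0.85 [ 78. 114. 149.] butt [422.6  48.4] at70 [486.2  77.6] yaw 24.6 len 93
0.77 [ 88. 124. 160.] butt [420.7 -62. ] at70 [483.5 -31.1] yaw 26.2 len 117
0.65 [53. 22. 42.] butt [329.9 123.6] at70 [364.3  62.6] yaw -60.6 len 45
0.27 [104.  59.  29.] butt [ 347.5 -261.2] at70 [ 413.6 -234.7] yaw 21.8 len 186
```

```bash
python3 -m pendant '[0,0,-0.045,0,0,0,0,0,-0.07,0,0,0,0,0,-0.088,0,0,0,0,0,-0.088,0,0,0,0,0,-0.088,0,0,0]'
python3 -m pendant '[0,0,0,0,0,0,0,0,0,0,0,0,0,0,0,0,0,0,0,0,0,0,0,0,0,0,0,0,0,0,0,0,0,0,0,0]' 0 70
python3 -m pendant '[0,0,0.05,0,0,0,0,0,0.1,0,0,0,0,0,0.15,0,0,0,0,0,0.15,0,0,0]'
python3 - <<'E'
from h import *
st(); plan([650,120,250],-78.7,90,say="side"); plan([650,60,250],11.3,90,say="fwd")
p=manip.grab_frame("side"); cv2.imwrite("pics/s1.png",cv2.resize(p["image"][140:400,170:470],(690,598)))
E
```

```text
t: 6.7
ee_pos: [574.9, 14.8, 152.3]
tool_rot: [-179.9, -35.0, -153.5]
wrist_force: [0.3, -0.4, 0.0]
gripper_width: 60.2
finger_force: 0.0
t: 7.3
ee_pos: [575.2, 15.0, 153.0]
tool_rot: [-179.9, -34.9, -153.5]
wrist_force: [0.5, 1.1, 6.5]
gripper_width: 20.6
finger_force: 69.3
t: 7.7
ee_pos: [576.1, 14.2, 308.9]
tool_rot: [-179.8, -34.5, -153.6]
wrist_force: [1.0, -0.4, -0.8]
gripper_width: 20.4
finger_force: 68.6
7.7 [576.1  14.2 308.9] [-179.8  -34.5 -153.6] q [-28.  29.  26.  90.   2.  96. 114.] w 20.4 F [ 1.  -0.4 -0.8] 68.63958477973938
side tcp [623. 253. 345.] shift [0.0473 0.2391 0.0363] turn [-0.768 -1.577 -1.405]
fwd tcp [517.  33. 345.] shift [-0.0594  0.0192  0.0363] turn [ 0.51  -1.48  -0.207]
```

View pics/s1.png

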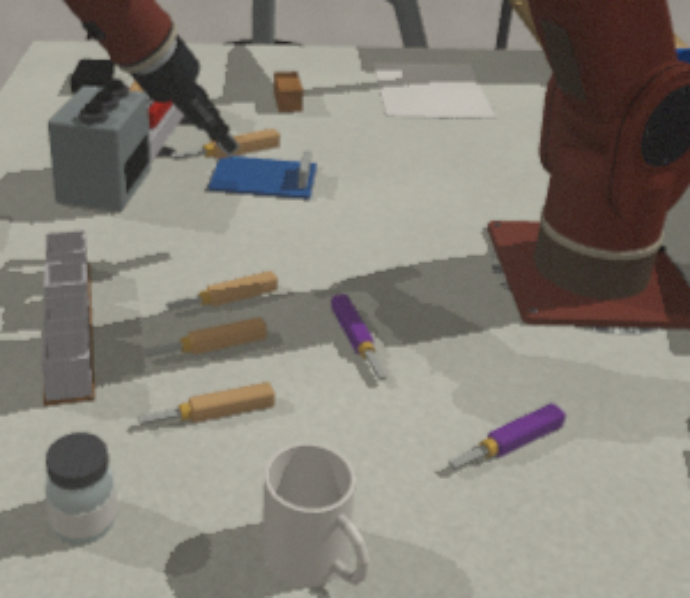

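The chisel is held at about (240,143) and lifted level. I'm turning it upright with the tool heading sideways, high over the rack.

```bash
python3 -m pendant '[0.02,0.1,0.03,-0.384,-0.788,-0.702,0.02,0.1,0.03,-0.384,-0.788,-0.702,0.02,0.1,0.03,-0.384,-0.788,-0.702,0.02,0.1,0.03,-0.384,-0.788,-0.702,0.047,0.239,0.036,-0.768,-1.577,-1.405,0.047,0.239,0.036,-0.768,-1.577,-1.405,0.047,0.239,0.036,-0.768,-1.577,-1.405,0.047,0.239,0.036,-0.768,-1.577,-1.405,0.047,0.239,0.036,-0.768,-1.577,-1.405,0.047,0.239,0.036,-0.768,-1.577,-1.405,0.047,0.239,0.036,-0.768,-1.577,-1.405,0.047,0.239,0.036,-0.768,-1.577,-1.405]'
python3 -c "
from h import *
st(); plan([650,120,250],-78.7,90,say='side')"
```

```text
t: 8.95
ee_pos: [621.1, 254.0, 336.8]
tool_rot: [-162.3, 38.8, 130.5]
wrist_force: [-0.5, -0.1, -0.5]
gripper_width: 20.2
finger_force: 68.7
8.9 [621.1 254.  336.8] [-162.3   38.8  130.5] q [-68.  36.  47.  85.  16.  78.   5.] w 20.2 F [-0.5 -0.1 -0.5] 68.71042013168335
side tcp [623. 253. 345.] shift [ 0.0022 -0.0006  0.0084] turn [-0.16  -0.314 -0.279]
```

```bash
python3 -m pendant '[0.002,0,0.008,-0.16,-0.314,-0.279,0.002,0,0.008,-0.16,-0.314,-0.279,0.002,0,0.008,-0.16,-0.314,-0.279,0.002,0,0.008,-0.16,-0.314,-0.279,0.002,0,0.008,-0.16,-0.314,-0.279,0.002,0,0.008,-0.16,-0.314,-0.279]'
python3 - <<'E'
from h import *
st(); plan([650,120,250],-78.7,90,say='side')
for z in (190,84): plan([697.6,42.9,z],-78.7,90,say=f'cup0 {z}')
p=manip.grab_frame("scene"); cv2.imwrite("pics/c1.png",cv2.resize(p["image"][100:350,240:500],(620,596)))
E
```

```text
t: 9.55
ee_pos: [623.7, 253.4, 345.6]
tool_rot: [-179.5, 54.7, 102.0]
wrist_force: [0.9, 0.2, -0.9]
gripper_width: 20.1
finger_force: 68.8
9.6 [623.7 253.4 345.6] [-179.5   54.7  102. ] q [-72.  43.  55.  84.  19.  81. -16.] w 20.1 F [ 0.9  0.2 -0.9] 68.82448554039001
side tcp [623. 253. 345.] shift [-0.0003 -0.     -0.0004] turn [-0.004 -0.006 -0.004]
cup0 190 tcp [671. 176. 285.] shift [ 0.0473 -0.0771 -0.0604] turn [-0.004 -0.006 -0.004]
cup0 84 tcp [671. 176. 179.] shift [ 0.0473 -0.0771 -0.1664] turn [-0.004 -0.006 -0.004]
```

View pics/c1.png

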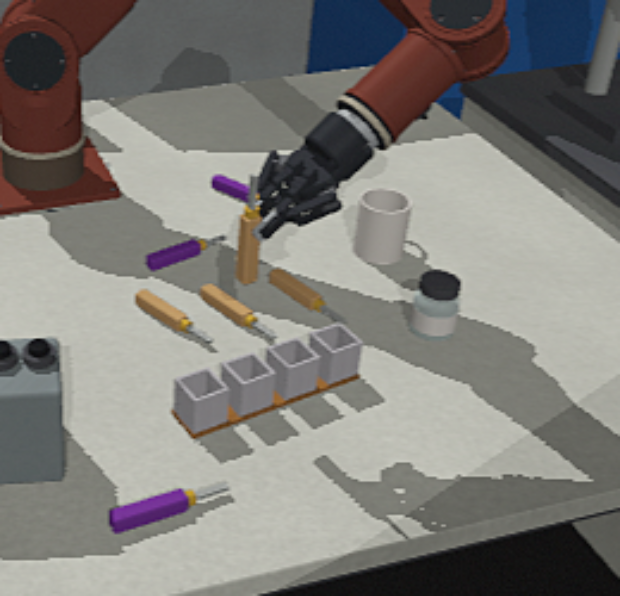

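The chisel is upright at (248,240) and firmly held, so I'm moving it over cup0 and lowering.

```bash
python3 -m pendant '[0.047,-0.077,-0.06,0,0,0,0.047,-0.077,-0.06,0,0,0,0.047,-0.077,-0.06,0,0,0,0.047,-0.077,-0.06,0,0,0,0.047,-0.077,-0.06,0,0,0]'
python3 - <<'E'
from h import *
st(); plan([697.6,42.9,84],-78.7,90,say='cup0')
ps=[manip.grab_frame(n) for n in("scene","side")]
for p in ps:
    # predicted pixel of butt and cup rim centre, and measured
    im=p["image"]; c=proj(p,[697.6,42.9,114]); 
    r=[ (round(x["confidence"],2),np.round(x["uv"])) for x in manip.spot_point(p,"chisel_a") if abs(x["uv"][0]-c[0])<25 and abs(x["uv"][1]-c[1])<35]
    print("pred butt",np.round(c),r)
out=[cv2.resize(p["image"][int(c[1])-50:int(c[1])+50,int(c[0])-50:int(c[0])+50],(400,400),interpolation=cv2.INTER_CUBIC) for p in ps for c in [proj(p,[697.6,42.9,90])]]
cv2.imwrite("pics/c2.png",np.hstack(out))
E
```

```text
t: 10.1
ee_pos: [670.7, 177.4, 286.4]
tool_rot: [-179.7, 54.7, 101.7]
wrist_force: [0.3, -0.5, -1.0]
gripper_width: 20.0
finger_force: 68.8
10.1 [670.7 177.4 286.4] [-179.7   54.7  101.7] q [-65.  47.  53.  86.  19.  71. -15.] w 20.0 F [ 0.3 -0.5 -1. ] 68.8456678390503
cup0 tcp [671. 176. 179.] shift [ 0.0003 -0.0012 -0.1071] turn [-0.004 -0.003 -0.004]
pred butt [325. 246.] [(0.8, array([326., 244.])), (0.61, array([300., 225.])), (0.52, array([322., 224.]))]
pred butt [196. 229.] [(0.57, array([194., 231.]))]
```

View pics/c2.png

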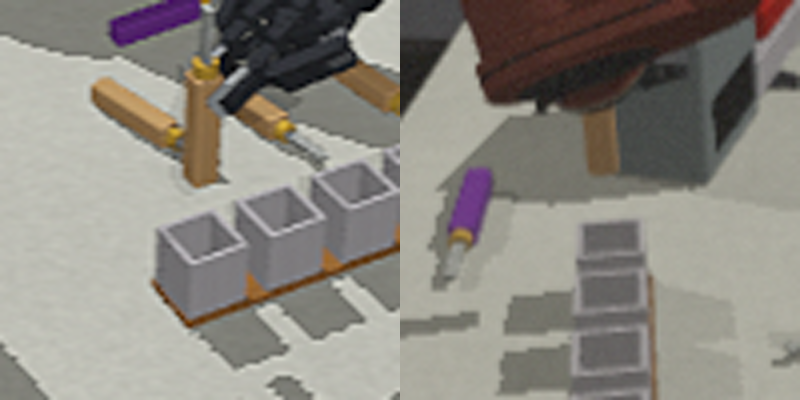

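Seen from both cameras, the butt lies on the line above the right cup (left crop cup at (203,238), right crop (612,240)). Lowering it in, with a pause to read the force, then release.

```bash
python3 -m pendant '[0,-0.001,-0.03,0,0,0,0,-0.001,-0.055,0,0,0,0,-0.001,-0.075,0,0,0,0,-0.001,-0.09,0,0,0,0,-0.001,-0.1,0,0,0,0,-0.001,-0.106,0,0,0,0,-0.001,-0.106,0,0,0]'
```

```text
t: 11.0
ee_pos: [670.6, 175.8, 179.3]
tool_rot: [-179.7, 54.9, 101.7]
wrist_force: [0.6, 0.3, -0.5]
gripper_width: 20.1
finger_force: 68.8
```

```bash
python3 -m pendant '[0,0,-0.001,0,0,0,0,0,-0.001,0,0,0,0,0,-0.001,0,0,0,0,0,-0.001,0,0,0,0,0,-0.001,0,0,0]' 0.05
python3 -m pendant '[-0.005,0.024,0.017,0,0,0,-0.012,0.06,0.043,0,0,0,-0.02,0.1,0.072,0,0,0,-0.02,0.12,0.12,0,0,0,-0.02,0.12,0.17,0,0,0,-0.02,0.12,0.17,0,0,0]'
python3 - <<'E'
from h import *
st()
b=np.array([423.0,47,14]);t=np.radians(25.2); P=b+76*np.array([np.cos(t),np.sin(t),0])
plan(P+[0,0,110],25.2,0,say="pre2"); plan(P,25.2,0,say="g2")
ps=[manip.grab_frame(n) for n in("scene","side")]
for p in ps: print([(round(x["confidence"],2),np.round(x["uv"])) for x in manip.spot_point(p,"chisel_a")],proj(p,[697.6,42.9,6]))
out=[cv2.resize(p["image"][int(c[1])-50:int(c[1])+50,int(c[0])-50:int(c[0])+50],(400,400),interpolation=cv2.INTER_CUBIC) for p in ps for c in [proj(p,[697.6,42.9,90])]]
cv2.imwrite("pics/c3.png",np.hstack(out))
E
```

```text
t: 11.5
ee_pos: [670.6, 175.9, 179.0]
tool_rot: [-179.7, 54.8, 101.7]
wrist_force: [-0.8, -0.0, -0.5]
gripper_width: 50.0
finger_force: 0.0
t: 12.1
ee_pos: [651.7, 296.1, 356.6]
tool_rot: [179.4, 54.7, 101.0]
wrist_force: [1.0, -0.5, 0.6]
gripper_width: 50.2
finger_force: 0.0
12.1 [651.7 296.1 356.6] [179.4  54.7 101. ] q [-69.  47.  53.  75.  18.  86. -15.] w 50.2 F [ 1.  -0.5  0.6] 0.0
pre2 tcp [578. 120. 260.] shift [-0.0738 -0.1762 -0.0966] turn [0.782 1.572 1.39 ]
g2 tcp [578. 120. 150.] shift [-0.0738 -0.1762 -0.2066] turn [0.782 1.572 1.39 ]
[(0.76, array([324., 223.])), (0.68, array([328., 174.])), (0.57, array([323., 275.])), (0.57, array([296., 227.])), (0.57, array([355., 216.])), (0.55, array([287., 318.])), (0.52, array([300., 208.])), (0.36, array([216., 241.]))] [323.09342644 273.74472184]
[(0.92, array([284., 284.])), (0.87, array([411., 323.])), (0.79, array([288., 261.])), (0.79, array([285., 312.])), (0.73, array([319., 268.])), (0.63, array([200., 258.])), (0.63, array([165., 228.]))] [199.02289097 259.78445307]
```

View pics/c3.png

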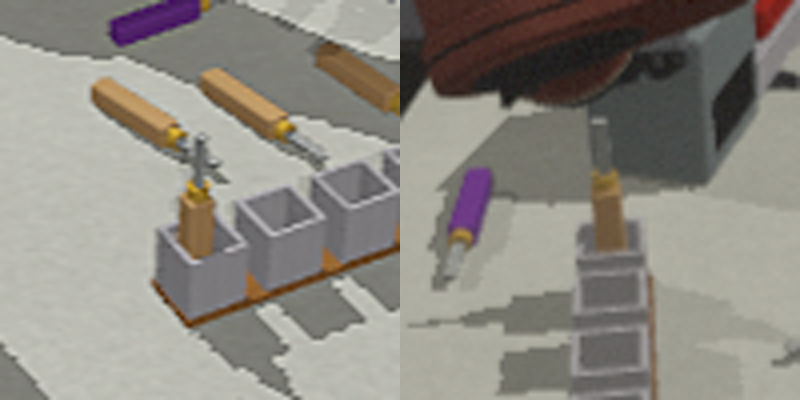

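Chisel 1 stands in cup0, at (198,215) in the left crop and (610,215) in the right. On to chisel 2 (butt (423,47)).

```bash
python3 -m pendant '[-0.04,-0.09,0,0.39,0.79,0.69,-0.04,-0.09,0,0.39,0.79,0.69,-0.04,-0.09,0,0.39,0.79,0.69,-0.04,-0.09,0,0.39,0.79,0.69,-0.04,-0.09,0,0.39,0.79,0.69,-0.04,-0.09,0,0.39,0.79,0.69,-0.04,-0.09,0,0.39,0.79,0.69,-0.074,-0.176,-0.06,0.782,1.572,1.39,-0.074,-0.176,-0.06,0.782,1.572,1.39,-0.074,-0.176,-0.06,0.782,1.572,1.39,-0.074,-0.176,-0.06,0.782,1.572,1.39,-0.074,-0.176,-0.06,0.782,1.572,1.39]' 0.06
python3 - <<'E'
from h import *
st()
b=np.array([423.0,47,14]);t=np.radians(25.2); P=b+76*np.array([np.cos(t),np.sin(t),0])
plan(P+[0,0,90],25.2,0,say="pre2")
E
```

```text
t: 13.5
ee_pos: [575.8, 119.1, 287.1]
tool_rot: [-165.5, -20.4, -176.7]
wrist_force: [-0.4, 0.1, 0.2]
gripper_width: 60.0
finger_force: 0.0
13.5 [575.8 119.1 287.1] [-165.5  -20.4 -176.7] q [-40.  28.  28.  92.  -1.  85.  84.] w 60.0 F [-0.4  0.1  0.2] 0.0
pre2 tcp [578. 120. 240.] shift [ 0.0022  0.0008 -0.0471] turn [0.156 0.301 0.261]
```

```bash
python3 -m pendant '[0.002,0.001,-0.047,0.156,0.301,0.261,0.002,0.001,-0.047,0.156,0.301,0.261,0.002,0.001,-0.047,0.156,0.301,0.261,0.002,0.001,-0.047,0.156,0.301,0.261,0.002,0.001,-0.047,0.156,0.301,0.261,0.002,0.001,-0.047,0.156,0.301,0.261,0.002,0.001,-0.047,0.156,0.301,0.261]'
python3 - <<'E'
from h import *
p=manip.grab_frame("wrist"); st()
for o in chis(p): print(round(o[0],2),o[1],"butt",np.round(o[2],1),"at70",np.round(o[3],1),"yaw",round(o[4],1),"len",round(o[5]))
b=np.array([423.0,47,14]);t=np.radians(25.2); P=b+76*np.array([np.cos(t),np.sin(t),0])
plan(P,25.2,0,say="g2")
E
```

```text
t: 14.2
ee_pos: [578.4, 121.1, 242.0]
tool_rot: [-179.6, -34.6, -155.2]
wrist_force: [0.5, 0.7, -0.5]
gripper_width: 60.1
finger_force: 0.0
14.2 [578.4 121.1 242. ] [-179.7  -34.6 -155.2] q [-33.  34.  22.  89.  -4.  93. 105.] w 60.1 F [-1.1  0.5  0.2] 0.0
0.96 [ 97. 137. 177.] butt [422.5  46. ] at70 [485.8  75.8] yaw 25.2 len 120
0.86 [ 55.  79. 103.] butt [435.4 149.6] at70 [498.3 180.3] yaw 26.0 len 91
0.75 [78. 35. 63.] butt [304.9 227.4] at70 [324.1 160.1] yaw -74.1 len 146
g2 tcp [578. 120. 150.] shift [-0.0005 -0.0013 -0.0921] turn [0.001 0.008 0.003]
```

```bash
python3 -m pendant '[0,-0.001,-0.045,0,0,0,0,-0.001,-0.07,0,0,0,0,-0.001,-0.089,0,0,0,0,-0.001,-0.089,0,0,0,0,-0.001,-0.089,0,0,0]'
python3 -m pendant '[0,0,0,0,0,0,0,0,0,0,0,0,0,0,0,0,0,0,0,0,0,0,0,0,0,0,0,0,0,0,0,0,0,0,0,0]' 0 70
python3 -m pendant '[0,0,0.05,0,0,0,0,0,0.1,0,0,0,0,0,0.15,0,0,0,0,0,0.15,0,0,0,0,0,0.15,0,0,0]'
python3 -c "
from h import *
st(); plan([645,160,250],-78.7,90,say='side')"
```

```text
t: 14.8
ee_pos: [578.9, 119.9, 153.4]
tool_rot: [-179.7, -34.6, -155.1]
wrist_force: [0.2, -0.1, 0.9]
gripper_width: 60.0
finger_force: 0.0
t: 15.4
ee_pos: [579.2, 120.1, 154.0]
tool_rot: [-179.7, -34.6, -155.1]
wrist_force: [1.4, 0.3, 6.6]
gripper_width: 20.2
finger_force: 69.3
t: 15.9
ee_pos: [578.8, 119.9, 304.2]
tool_rot: [-179.7, -34.5, -155.1]
wrist_force: [0.0, -0.5, -1.5]
gripper_width: 20.0
finger_force: 68.8
15.9 [578.8 119.9 304.2] [-179.7  -34.5 -155.1] q [-34.  31.  23.  86.  -3.  99. 105.] w 20.0 F [ 0.  -0.5 -1.5] 68.7954032421112
side tcp [618. 293. 345.] shift [0.0395 0.1735 0.041 ] turn [-0.786 -1.562 -1.386]
```

```bash
python3 -m pendant '[0.02,0.09,0.03,-0.786,-1.562,-1.386,0.02,0.09,0.03,-0.786,-1.562,-1.386,0.02,0.1,0.03,-0.786,-1.562,-1.386,0.02,0.1,0.03,-0.786,-1.562,-1.386,0.03,0.17,0.04,-0.786,-1.562,-1.386,0.04,0.173,0.041,-0.786,-1.562,-1.386,0.04,0.173,0.041,-0.786,-1.562,-1.386,0.04,0.173,0.041,-0.786,-1.562,-1.386,0.04,0.173,0.041,-0.786,-1.562,-1.386,0.04,0.173,0.041,-0.786,-1.562,-1.386,0.04,0.173,0.041,-0.786,-1.562,-1.386,0.04,0.173,0.041,-0.786,-1.562,-1.386]'
python3 -c "
from h import *
st(); plan([645,160,250],-78.7,90,say='side')"
```

```text
t: 17.1
ee_pos: [618.0, 293.0, 342.1]
tool_rot: [-162.6, 39.6, 129.5]
wrist_force: [0.8, -0.6, -1.4]
gripper_width: 20.1
finger_force: 68.8
17.1 [618.  293.  342.1] [-162.6   39.6  129.5] q [-70.  39.  48.  82.  14.  81.   3.] w 20.1 F [ 0.8 -0.6 -1.4] 68.83575081825256
side tcp [618. 293. 345.] shift [0.0003 0.0004 0.0031] turn [-0.152 -0.3   -0.264]
```

```bash
python3 -m pendant '[0,0,0.003,-0.152,-0.3,-0.264,0,0,0.003,-0.152,-0.3,-0.264,0,0,0.003,-0.152,-0.3,-0.264,0,0,0.003,-0.152,-0.3,-0.264,0,0,0.003,-0.152,-0.3,-0.264,0.039,-0.048,-0.06,-0.152,-0.3,-0.264,0.039,-0.048,-0.06,-0.152,-0.3,-0.264,0.039,-0.048,-0.06,-0.152,-0.3,-0.264,0.039,-0.048,-0.06,-0.152,-0.3,-0.264,0.039,-0.048,-0.06,-0.152,-0.3,-0.264]'
cat >> h.py <<'E'
def chk(X,name,sh=110):
    ps=[manip.grab_frame(n) for n in("scene","side")]
    for p in ps:
        for z in (sh-0,6):
            c=proj(p,[X[0],X[1],z]); print("z",z,"pred",np.round(c,1),[(round(x["confidence"],2),np.round(x["uv"],1)) for x in manip.spot_point(p,"chisel_a") if np.hypot(*(x["uv"]-c))<9])
    cv2.imwrite(name,np.hstack([cv2.resize(p["image"][int(c[1])-50:int(c[1])+50,int(c[0])-50:int(c[0])+50],(400,400),interpolation=cv2.INTER_CUBIC) for p in ps for c in [proj(p,[X[0],X[1],90])]]))
E
python3 -c "
from h import *
st(); plan([684,111.6,84],-78.7,90,say='cup1'); X=[684,111.6]; chk(X,'pics/d1.png',110)"
```

```text
t: 18.1
ee_pos: [657.7, 245.5, 284.6]
tool_rot: [-179.8, 54.7, 101.8]
wrist_force: [0.3, -0.0, -0.9]
gripper_width: 20.5
finger_force: 68.9
18.1 [657.7 245.5 284.6] [-179.8   54.7  101.8] q [-68.  50.  54.  82.  16.  76. -16.] w 20.5 F [ 0.3 -0.  -0.9] 68.91225814819336
cup1 tcp [657. 245. 179.] shift [-0.0003 -0.0005 -0.1054] turn [-0.005 -0.003 -0.005]
z 110 pred [344.5 240.4] [(0.87, array([342.5, 241.5]))]
z 6 pred [342.2 266.9] []
z 110 pred [196.  243.3] [(0.71, array([193.7, 242.4]))]
z 6 pred [199.  273.6] []
```

```bash
python3 -m pendant '[0,0,-0.03,0,0,0,0,0,-0.055,0,0,0,0,0,-0.075,0,0,0,0,0,-0.09,0,0,0,0,0,-0.1,0,0,0,0,0,-0.105,0,0,0,0,0,-0.105,0,0,0]'
```

```text
t: 19.1
ee_pos: [657.9, 244.8, 179.0]
tool_rot: [-179.8, 54.9, 101.6]
wrist_force: [0.9, 0.2, -0.3]
gripper_width: 20.2
finger_force: 69.0
```

```bash
python3 -m pendant '[0,0,-0.001,0,0,0,0,0,-0.001,0,0,0,0,0,-0.001,0,0,0,0,0,-0.001,0,0,0,0,0,-0.001,0,0,0]' 0.05
python3 -m pendant '[-0.005,0.024,0.017,0,0,0,-0.012,0.06,0.043,0,0,0,-0.02,0.1,0.072,0,0,0,-0.02,0.12,0.12,0,0,0,-0.02,0.12,0.17,0,0,0,-0.02,0.12,0.17,0,0,0]'
python3 - <<'E'
from h import *
st(); chk([684,111.6],'pics/d2.png',110)
b=np.array([436.5,148,14]);t=np.radians(21.5); P=b+76*np.array([np.cos(t),np.sin(t),0])
plan(P+[0,0,110],21.5,0,say="pre3")
E
```

```text
t: 19.6
ee_pos: [657.6, 244.9, 177.9]
tool_rot: [-179.8, 54.8, 101.7]
wrist_force: [0.2, -0.3, 0.2]
gripper_width: 49.9
finger_force: 0.0
t: 20.2
ee_pos: [638.6, 365.2, 355.7]
tool_rot: [179.3, 54.7, 101.0]
wrist_force: [0.1, -0.2, -0.2]
gripper_width: 50.1
finger_force: 0.0
20.2 [638.6 365.2 355.7] [179.3  54.7 101. ] q [-71.  51.  53.  69.  14.  91. -16.] w 50.1 F [ 0.1 -0.2 -0.2] 0.0
z 110 pred [344.5 240.4] []
z 6 pred [342.2 266.9] [(0.54, array([341.3, 267.8]))]
z 110 pred [196.  243.3] []
z 6 pred [199.  273.6] [(0.48, array([196.3, 270.1]))]
pre3 tcp [596. 211. 260.] shift [-0.0415 -0.1539 -0.0859] turn [0.835 1.528 1.335]
```

```bash
python3 -m pendant '[-0.02,-0.08,0,0.835,1.528,1.335,-0.02,-0.08,0,0.835,1.528,1.335,-0.02,-0.08,0,0.835,1.528,1.335,-0.02,-0.08,0,0.835,1.528,1.335,-0.02,-0.08,0,0.835,1.528,1.335,-0.02,-0.08,0,0.835,1.528,1.335,-0.02,-0.08,0,0.835,1.528,1.335,-0.042,-0.154,-0.05,0.835,1.528,1.335,-0.042,-0.154,-0.05,0.835,1.528,1.335,-0.042,-0.154,-0.05,0.835,1.528,1.335,-0.042,-0.154,-0.05,0.835,1.528,1.335,-0.042,-0.154,-0.05,0.835,1.528,1.335]' 0.06
python3 -m pendant '[0,0,-0.03,0.15,0.28,0.23,0,0,-0.03,0.15,0.28,0.23,0,0,-0.03,0.15,0.28,0.23,0,0,-0.03,0.15,0.28,0.23,0,0,-0.03,0.15,0.28,0.23,0,0,-0.03,0.15,0.28,0.23]'
python3 - <<'E'
from h import *
p=manip.grab_frame("wrist"); st()
for o in chis(p): print(round(o[0],2),o[1],"butt",np.round(o[2],1),"at70",np.round(o[3],1),"yaw",round(o[4],1),"len",round(o[5]))
b=np.array([436.5,148,14]);t=np.radians(21.5); P=b+76*np.array([np.cos(t),np.sin(t),0])
plan(P,21.5,0,say="g3")
E
```

```text
t: 21.7
ee_pos: [595.2, 210.3, 296.7]
tool_rot: [-167.2, -21.6, -178.5]
wrist_force: [0.2, -1.0, -0.6]
gripper_width: 60.0
finger_force: 0.0
t: 22.3
ee_pos: [595.4, 211.0, 267.6]
tool_rot: [-180.0, -35.3, -159.2]
wrist_force: [-0.0, -0.9, 0.9]
gripper_width: 60.3
finger_force: 0.0
22.4 [595.4 211.1 267.8] [ 180.   -35.3 -159.2] q [-36.  38.  19.  80.  -9. 100.  96.] w 60.0 F [-0.1  1.6 -0.3] 0.0
0.89 [ 89. 129. 164.] butt [426.9 261.8] at70 [490.9 291.5] yaw 24.9 len 115
0.8 [ 62.  87. 112.] butt [436.  145.9] at70 [501.3 171.1] yaw 21.1 len 118
0.64 [63. 36. 68.] butt [125.  285.4] at70 [185.3 321. ] yaw 30.6 len 135
g3 tcp [596. 211. 150.] shift [ 0.0004 -0.0004 -0.118 ] turn [ 0.002 -0.006  0.012]
```

```bash
python3 -m pendant '[0,-0.002,-0.045,0,0,0,0,-0.002,-0.085,0,0,0,0,-0.002,-0.105,0,0,0,0,-0.002,-0.115,0,0,0,0,-0.002,-0.115,0,0,0,0,-0.002,-0.115,0,0,0]'
python3 -m pendant '[0,0,0,0,0,0,0,0,0,0,0,0,0,0,0,0,0,0,0,0,0,0,0,0,0,0,0,0,0,0,0,0,0,0,0,0]' 0 70
python3 -m pendant '[0,0,0.05,0,0,0,0,0,0.1,0,0,0,0,0,0.15,0,0,0,0,0,0.15,0,0,0,0,0,0.15,0,0,0]'
python3 -c "
from h import *
st(); plan([645,210,250],-78.7,90,say='side')"
```

```text
t: 23.0
ee_pos: [596.2, 209.1, 154.3]
tool_rot: [179.9, -35.3, -159.1]
wrist_force: [0.5, 0.4, 0.7]
gripper_width: 60.0
finger_force: 0.0
t: 23.6
ee_pos: [596.2, 209.0, 154.0]
tool_rot: [179.9, -35.3, -159.1]
wrist_force: [0.7, 0.2, 7.0]
gripper_width: 20.2
finger_force: 69.5
t: 24.1
ee_pos: [595.8, 208.8, 304.2]
tool_rot: [179.9, -35.2, -159.1]
wrist_force: [-0.4, -0.9, -3.1]
gripper_width: 19.9
finger_force: 68.8
24.1 [595.8 208.8 304.2] [ 179.9  -35.2 -159.1] q [-36.  36.  20.  79.  -9. 103.  96.] w 19.9 F [-0.4 -0.9 -3.1] 68.81654262542725
side tcp [618. 343. 345.] shift [0.0226 0.1345 0.041 ] turn [-0.847 -1.529 -1.33 ]
```

```bash
python3 -m pendant '[0.01,0.08,0.03,-0.847,-1.529,-1.33,0.01,0.08,0.03,-0.847,-1.529,-1.33,0.01,0.08,0.03,-0.847,-1.529,-1.33,0.01,0.08,0.03,-0.847,-1.529,-1.33,0.02,0.13,0.04,-0.847,-1.529,-1.33,0.023,0.134,0.041,-0.847,-1.529,-1.33,0.023,0.134,0.041,-0.847,-1.529,-1.33,0.023,0.134,0.041,-0.847,-1.529,-1.33,0.023,0.134,0.041,-0.847,-1.529,-1.33,0.023,0.134,0.041,-0.847,-1.529,-1.33,0.023,0.134,0.041,-0.847,-1.529,-1.33,0.023,0.134,0.041,-0.847,-1.529,-1.33]'
python3 -c "
from h import *
st(); plan([645,210,250],-78.7,90,say='side');plan([670.3,180.2,190],-78.7,90,say='cup2')"
```

```text
t: 25.3
ee_pos: [618.0, 343.0, 341.9]
tool_rot: [-164.0, 40.5, 126.9]
wrist_force: [-0.2, -1.1, -2.4]
gripper_width: 20.1
finger_force: 68.9
25.3 [618.  343.  341.9] [-164.    40.5  126.9] q [-71.  43.  48.  76.  11.  85.   1.] w 20.1 F [-0.2 -1.1 -2.4] 68.90718698501587
side tcp [618. 343. 345.] shift [0.0003 0.0004 0.0033] turn [-0.152 -0.274 -0.236]
cup2 tcp [644. 314. 285.] shift [ 0.0256 -0.0294 -0.0567] turn [-0.152 -0.274 -0.236]
```

```bash
python3 -m pendant '[0,0,0.003,-0.152,-0.274,-0.236,0,0,0.003,-0.152,-0.274,-0.236,0,0,0.003,-0.152,-0.274,-0.236,0,0,0.003,-0.152,-0.274,-0.236,0,0,0.003,-0.152,-0.274,-0.236,0.026,-0.029,-0.057,-0.152,-0.274,-0.236,0.026,-0.029,-0.057,-0.152,-0.274,-0.236,0.026,-0.029,-0.057,-0.152,-0.274,-0.236,0.026,-0.029,-0.057,-0.152,-0.274,-0.236,0.026,-0.029,-0.057,-0.152,-0.274,-0.236]'
python3 -c "
from h import *
st(); plan([670.3,180.2,84],-78.7,90,say='cup2'); chk([670.3,180.2],'pics/e1.png',114)"
```

```text
t: 26.3
ee_pos: [644.6, 314.8, 288.4]
tool_rot: [-179.9, 54.7, 101.6]
wrist_force: [-0.1, 0.5, -0.8]
gripper_width: 20.1
finger_force: 69.0
26.3 [644.6 314.8 288.4] [-179.9   54.7  101.6] q [-71.  52.  53.  77.  13.  82. -18.] w 20.1 F [-0.1  0.5 -0.8] 69.0082311630249
cup2 tcp [644. 314. 179.] shift [-0.0009 -0.0012 -0.1092] turn [-0.005 -0.002 -0.005]
z 114 pred [363.7 233. ] [(0.79, array([363. , 232.6]))]
z 6 pred [360.6 260.3] []
z 114 pred [195.8 256.3] [(0.62, array([194.2, 252.8]))]
z 6 pred [199.1 288.9] []
```

```bash
python3 -m pendant '[-0.001,-0.001,-0.03,0,0,0,-0.001,-0.001,-0.055,0,0,0,-0.001,-0.001,-0.075,0,0,0,-0.001,-0.001,-0.09,0,0,0,-0.001,-0.001,-0.1,0,0,0,-0.001,-0.001,-0.108,0,0,0,-0.001,-0.001,-0.108,0,0,0]'
```

```text
t: 27.3
ee_pos: [643.5, 312.9, 177.9]
tool_rot: [-179.7, 54.8, 101.7]
wrist_force: [-0.1, -0.5, -1.2]
gripper_width: 20.0
finger_force: 69.0
```

```bash
python3 -m pendant '[0,0,0,0,0,0,0,0,0,0,0,0,0,0,0,0,0,0,0,0,0,0,0,0,0,0,0,0,0,0]' 0.05
python3 -m pendant '[-0.005,0.024,0.017,0,0,0,-0.012,0.06,0.043,0,0,0,-0.02,0.1,0.072,0,0,0,-0.02,0.11,0.12,0,0,0,-0.02,0.11,0.17,0,0,0,-0.02,0.11,0.17,0,0,0]'
python3 - <<'E'
from h import *
st(); chk([670.3,180.2],'pics/e2.png',110)
b=np.array([427,263,14]);t=np.radians(18.5); P=b+76*np.array([np.cos(t),np.sin(t),0])
plan(P+[0,0,110],18.5,0,say="pre4")
E
```

```text
t: 27.8
ee_pos: [643.6, 312.9, 179.0]
tool_rot: [-179.9, 54.8, 101.6]
wrist_force: [1.3, 0.4, -0.4]
gripper_width: 50.0
finger_force: 0.0
t: 28.4
ee_pos: [624.5, 422.9, 357.4]
tool_rot: [179.2, 54.7, 100.9]
wrist_force: [0.1, -1.2, 0.1]
gripper_width: 49.8
finger_force: 0.0
28.4 [624.5 422.9 357.4] [179.2  54.7 100.9] q [-72.  54.  52.  63.  12.  96. -17.] w 49.8 F [ 0.1 -1.2  0.1] 0.0
z 110 pred [363.5 234. ] []
z 6 pred [360.6 260.3] [(0.45, array([357.2, 261.6]))]
z 110 pred [195.9 257.6] []
z 6 pred [199.1 288.9] [(0.54, array([201.8, 289.9]))]
pre4 tcp [589. 317. 260.] shift [-0.034  -0.1054 -0.0871] turn [0.868 1.496 1.298]
```

```bash
python3 -m pendant '[-0.02,-0.06,0,0.868,1.496,1.298,-0.02,-0.06,0,0.868,1.496,1.298,-0.02,-0.06,0,0.868,1.496,1.298,-0.02,-0.06,0,0.868,1.496,1.298,-0.02,-0.06,0,0.868,1.496,1.298,-0.02,-0.06,0,0.868,1.496,1.298,-0.02,-0.06,0,0.868,1.496,1.298,-0.034,-0.105,-0.05,0.868,1.496,1.298,-0.034,-0.105,-0.05,0.868,1.496,1.298,-0.034,-0.105,-0.05,0.868,1.496,1.298,-0.034,-0.105,-0.05,0.868,1.496,1.298,-0.034,-0.105,-0.05,0.868,1.496,1.298]' 0.06
python3 -m pendant '[0,0,-0.03,0.15,0.25,0.21,0,0,-0.03,0.15,0.25,0.21,0,0,-0.03,0.15,0.25,0.21,0,0,-0.03,0.15,0.25,0.21,0,0,-0.03,0.15,0.25,0.21,0,0,-0.03,0.15,0.25,0.21]'
python3 - <<'E'
from h import *
p=manip.grab_frame("wrist"); st()
for o in chis(p): print(round(o[0],2),o[1],"butt",np.round(o[2],1),"at70",np.round(o[3],1),"yaw",round(o[4],1),"len",round(o[5]))
b=np.array([427,263,14]);t=np.radians(18.5); P=b+76*np.array([np.cos(t),np.sin(t),0])
plan(P,18.5,0,say="g4")
E
```

```text
t: 29.9
ee_pos: [589.4, 317.5, 297.8]
tool_rot: [-168.2, -22.5, -179.7]
wrist_force: [-0.1, -0.7, -0.6]
gripper_width: 60.5
finger_force: 0.0
t: 30.5
ee_pos: [589.4, 318.1, 268.7]
tool_rot: [179.8, -34.9, -162.0]
wrist_force: [-0.3, -0.2, 0.5]
gripper_width: 60.4
finger_force: 0.0
30.6 [589.3 318.2 268.9] [ 179.8  -34.9 -162. ] q [-40.  41.  17.  73. -15. 102.  85.] w 59.7 F [ 0.5  0.2 -0.2] 0.0
0.84 [ 94. 133. 170.] butt [425.6 262.9] at70 [492.1 284.5] yaw 18.0 len 120
0.72 [75. 32. 59.] butt [304.8 231.3] at70 [323.3 163.8] yaw -74.7 len 152
0.59 [81. 48. 86.] butt [160.8 306.2] at70 [220.7 342.4] yaw 31.2 len 105
g4 tcp [589. 317. 150.] shift [ 0.     -0.0009 -0.119 ] turn [-0.003  0.     0.01 ]
```

```bash
python3 -m pendant '[0,-0.001,-0.045,0,0,0,0,-0.001,-0.085,0,0,0,0,-0.001,-0.105,0,0,0,0,-0.001,-0.116,0,0,0,0,-0.001,-0.116,0,0,0,0,-0.001,-0.116,0,0,0]'
python3 -m pendant '[0,0,0,0,0,0,0,0,0,0,0,0,0,0,0,0,0,0,0,0,0,0,0,0,0,0,0,0,0,0,0,0,0,0,0,0]' 0 70
python3 -m pendant '[0,0,0.05,0,0,0,0,0,0.1,0,0,0,0,0,0.15,0,0,0,0,0,0.15,0,0,0,0,0,0.15,0,0,0]'
python3 -c "
from h import *
st(); plan([645,260,250],-78.7,90,say='side')"
```

```text
t: 31.2
ee_pos: [590.2, 317.2, 154.3]
tool_rot: [179.7, -34.9, -161.9]
wrist_force: [0.3, -0.0, 0.5]
gripper_width: 60.1
finger_force: 0.0
t: 31.8
ee_pos: [590.2, 317.1, 154.1]
tool_rot: [179.7, -34.9, -161.9]
wrist_force: [2.1, 0.5, 7.1]
gripper_width: 20.2
finger_force: 69.8
t: 32.3
ee_pos: [589.8, 316.9, 304.1]
tool_rot: [179.7, -34.8, -161.9]
wrist_force: [-0.4, -0.3, -2.1]
gripper_width: 20.3
finger_force: 68.8
32.3 [589.8 316.9 304.1] [ 179.7  -34.8 -161.9] q [-40.  39.  17.  72. -15. 105.  85.] w 20.3 F [-0.4 -0.3 -2.1] 68.8154125213623
side tcp [618. 393. 345.] shift [0.0286 0.0764 0.0411] turn [-0.878 -1.49  -1.299]
```

```bash
python3 -m pendant '[0.01,0.04,0.03,-0.878,-1.49,-1.299,0.01,0.04,0.03,-0.878,-1.49,-1.299,0.01,0.04,0.03,-0.878,-1.49,-1.299,0.01,0.04,0.03,-0.878,-1.49,-1.299,0.02,0.07,0.04,-0.878,-1.49,-1.299,0.029,0.076,0.041,-0.878,-1.49,-1.299,0.029,0.076,0.041,-0.878,-1.49,-1.299,0.029,0.076,0.041,-0.878,-1.49,-1.299,0.029,0.076,0.041,-0.878,-1.49,-1.299,0.029,0.076,0.041,-0.878,-1.49,-1.299,0.029,0.076,0.041,-0.878,-1.49,-1.299,0.029,0.076,0.041,-0.878,-1.49,-1.299]'
python3 -c "
from h import *
st(); plan([656.6,248.9,190],-78.7,90,say='cup3')"
```

```text
t: 33.5
ee_pos: [618.0, 393.0, 341.7]
tool_rot: [-165.3, 41.6, 124.7]
wrist_force: [0.1, 0.7, -1.6]
gripper_width: 20.3
finger_force: 68.9
33.5 [618.  393.  341.7] [-165.3   41.6  124.7] q [-71.  47.  47.  70.   9.  89.  -2.] w 20.3 F [ 0.1  0.7 -1.6] 68.89532089233398
cup3 tcp [630. 382. 285.] shift [ 0.0119 -0.0107 -0.0565] turn [-0.147 -0.249 -0.214]
```

```bash
python3 -m pendant '[0,0,0.003,-0.147,-0.249,-0.214,0,0,0.003,-0.147,-0.249,-0.214,0,0,0.003,-0.147,-0.249,-0.214,0,0,0.003,-0.147,-0.249,-0.214,0,0,0.003,-0.147,-0.249,-0.214,0.012,-0.011,-0.057,-0.147,-0.249,-0.214,0.012,-0.011,-0.057,-0.147,-0.249,-0.214,0.012,-0.011,-0.057,-0.147,-0.249,-0.214,0.012,-0.011,-0.057,-0.147,-0.249,-0.214,0.012,-0.011,-0.057,-0.147,-0.249,-0.214]'
python3 -c "
from h import *
st(); plan([656.6,248.9,84],-78.7,90,say='cup3'); chk([656.6,248.9],'pics/f1.png',114)"
```

```text
t: 34.5
ee_pos: [630.8, 382.2, 288.8]
tool_rot: [179.9, 54.7, 101.5]
wrist_force: [0.4, -0.6, -1.6]
gripper_width: 20.2
finger_force: 69.0
34.5 [630.8 382.2 288.8] [179.9  54.7 101.5] q [-72.  55.  52.  71.  11.  88. -19.] w 20.2 F [ 0.4 -0.6 -1.6] 68.99716258049011
cup3 tcp [630. 382. 179.] shift [-0.0008 -0.     -0.1096] turn [-0.005 -0.    -0.004]
z 114 pred [382.1 226.9] [(0.58, array([377.3, 229.7]))]
z 6 pred [378.3 253.9] []
z 114 pred [195.6 272.3] [(0.38, array([193.6, 269.2]))]
z 6 pred [199.2 306. ] []
```

View pics/f1.png

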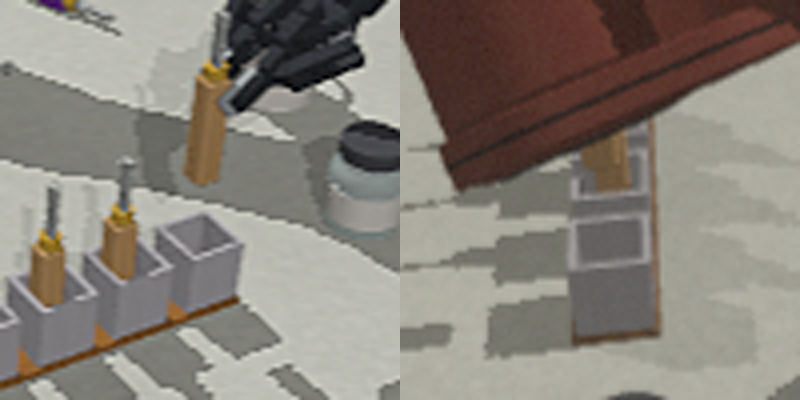

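Cups 1 and 2 hold their chisels (48,270) and (122,245); chisel 4 hangs over empty cup3 (200,235), clear of the jar (365,180). Lowering it.

```bash
python3 -m pendant '[-0.001,0,-0.03,0,0,0,-0.001,0,-0.055,0,0,0,-0.001,0,-0.075,0,0,0,-0.001,0,-0.09,0,0,0,-0.001,0,-0.1,0,0,0,-0.001,0,-0.108,0,0,0,-0.001,0,-0.108,0,0,0]'
```

```text
t: 35.5
ee_pos: [629.8, 381.8, 178.6]
tool_rot: [-179.9, 54.9, 101.6]
wrist_force: [-0.8, -0.6, -0.3]
gripper_width: 20.0
finger_force: 69.2
```

```bash
python3 -m pendant '[0,0,0,0,0,0,0,0,0,0,0,0,0,0,0,0,0,0,0,0,0,0,0,0,0,0,0,0,0,0]' 0.05
python3 -m pendant '[-0.005,0.024,0.017,0,0,0,-0.012,0.06,0.043,0,0,0,-0.02,0.09,0.072,0,0,0,-0.02,0.09,0.12,0,0,0,-0.02,0.09,0.17,0,0,0,-0.02,0.09,0.2,0,0,0]'
python3 - <<'E'
from h import *
chk([656.6,248.9],'pics/f2.png',110)
s=manip.get_state(); st(); Rc=Ro.from_euler("xyz",s["tool_rot"],degrees=True)
R=Ro.from_euler("z",170.5,degrees=True)*Ro.from_euler("x",180,degrees=True)
print(np.round((np.array([560,-250,470])-s["ee_pos"])/1000,3),np.round((R*Rc.inv()).as_rotvec(),3))
E
```

```text
t: 36.0
ee_pos: [629.6, 381.9, 178.9]
tool_rot: [-179.9, 54.8, 101.6]
wrist_force: [0.0, 0.0, 1.0]
gripper_width: 49.8
finger_force: 0.0
t: 36.6
ee_pos: [609.6, 471.8, 383.5]
tool_rot: [179.7, 54.8, 101.3]
wrist_force: [-0.4, 0.2, 0.3]
gripper_width: 50.4
finger_force: 0.0
z 110 pred [381.9 227.9] []
z 6 pred [378.3 253.9] [(0.59, array([374.4, 258.2]))]
z 110 pred [195.8 273.6] []
z 6 pred [199.2 306. ] [(0.75, array([199.5, 304.9]))]
36.9 [609.4 471.9 377.2] [-179.7   54.8  101.7] q [-72.  56.  52.  55.  11. 103. -16.] w 49.9 F [ 0.6 -0.3 -0.4] 0.0
[-0.049 -0.722  0.093] [0.706 0.726 1.105]
```

```bash
python3 -m pendant '[-0.01,-0.1,0.09,0.706,0.726,1.105,-0.01,-0.1,0.09,0.706,0.726,1.105,-0.049,-0.722,0.093,0.706,0.726,1.105,-0.049,-0.722,0.093,0.706,0.726,1.105,-0.049,-0.722,0.093,0.706,0.726,1.105,-0.049,-0.722,0.093,0.706,0.726,1.105,-0.049,-0.722,0.093,0.706,0.726,1.105,-0.049,-0.722,0.093,0.706,0.726,1.105,-0.049,-0.722,0.093,0.706,0.726,1.105,-0.049,-0.722,0.093,0.706,0.726,1.105,-0.049,-0.722,0.093,0.706,0.726,1.105,-0.049,-0.722,0.093,0.706,0.726,1.105]' 0.07
python3 -m pendant '[0,-0.14,0,0,0,0,0,-0.14,0,0,0,0,0,-0.14,0,0,0,0,0,-0.14,0,0,0,0,0,-0.14,0,0,0,0,0,-0.14,0,0,0,0]'
python3 - <<'E'
from h import *
st(); p=manip.grab_frame("wrist"); cv2.imwrite("pics/t1.png",p["image"])
for k,z in dict(tray=0,slot_mouth=0,slot_end=0,key_left_top=162,key_mid_top=162,key_right_top=162).items():
    for r in manip.spot_point(p,k)[:2]: print(k,round(r["confidence"],2),np.round(r["uv"]),np.round(atz(p,r["uv"],z)))
im=p["image"].astype(int); m=((im[...,0]>im[...,2]+50)&(im[...,0]>80)).astype(np.uint8)
n,l,s,c=cv2.connectedComponentsWithStats(m); i=1+np.argmax(s[1:,4]); v,u=np.nonzero(l==i)
P=np.array([atz(p,(a,b),8)[:2] for a,b in zip(u,v)],np.float32); r=cv2.minAreaRect(P); print("blue",r,len(u)); print(np.round(cv2.boxPoints(r)))
E
```

```text
t: 38.1
ee_pos: [570.7, -89.8, 463.9]
tool_rot: [179.9, -0.2, 170.4]
wrist_force: [1.6, 0.6, -0.2]
gripper_width: 70.0
finger_force: 0.0
t: 38.7
ee_pos: [571.7, -226.5, 464.0]
tool_rot: [179.9, -0.1, 170.5]
wrist_force: [-1.5, 0.7, -0.3]
gripper_width: 70.0
finger_force: 0.0
38.7 [ 571.7 -226.5  464. ] [ 1.799e+02 -1.000e-01  1.705e+02] q [-23.  18.  53.  86. -15.  83. 110.] w 70.0 F [-1.5  0.7 -0.3] 0.0
tray 0.56 [229.  34.] [ 403. -257.    0.]
slot_mouth 0.88 [161. 218.] [ 599. -387.    0.]
key_left_top 0.47 [378. 325.] [ 691. -161.  162.]
key_mid_top 0.77 [327. 323.] [ 682. -204.  162.]
key_right_top 0.77 [273. 324.] [ 674. -251.  162.]
blue ((424.6689758300781, -260.28045654296875), (109.13956451416016, 112.7514877319336), 83.78753662109375) 10411
[[ 363. -308.]
 [ 475. -321.]
 [ 487. -212.]
 [ 375. -200.]]
```

View pics/t1.png

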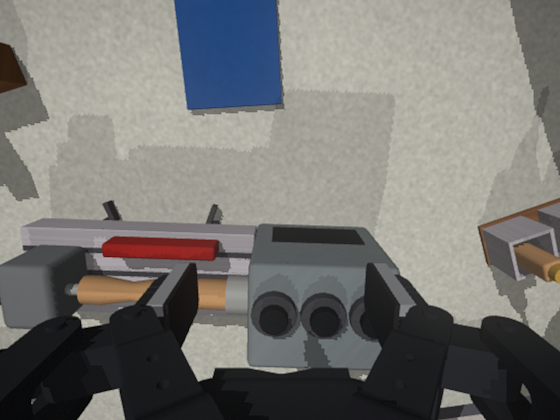

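The tray was knocked: its front edge is now at image (190,110)–(282,104), and only the front part shows. Lips are at (112,212) and (213,213). I'm working out the slot heading and the tray pose.

```bash
python3 - <<'E'
from h import *
p=manip.grab_frame("wrist")
a=atz(p,(40,223),54);b=atz(p,(245,227),54);d=b-a; print("bed edge",np.round(a),np.round(b),np.degrees(np.arctan2(-d[0],d[1])))
for z in (7,14):
    print("lip tips",z,np.round(atz(p,(107,203),z)),np.round(atz(p,(217,206),z)),"roots",np.round(atz(p,(118,220),z)),np.round(atz(p,(208,223),z)))
for y in (-9.5,-10.4):
    t=np.radians(y); X=np.array([np.cos(t),np.sin(t)]);Y=np.array([-X[1],X[0]]); M=np.array([600,-385.5]); K=np.array([682.5,-205])-M; print(y,"mid key in lathe",K@X,K@Y,"(expect y ~190)")
ps=manip.grab_frame("scene"),manip.grab_frame("side")
for q in ps: print([(round(r["confidence"],2),np.round(atz(q,r["uv"],0))) for r in manip.spot_point(q,"tray")[:2]],[(round(r["confidence"],2),np.round(atz(q,r["uv"],0))) for r in manip.spot_point(q,"slot_mouth")[:2]])
for q in ps:
    im=q["image"].astype(int); m=((im[...,0]>im[...,2]+50)&(im[...,0]>80)).astype(np.uint8); m[:190 if q is ps[0] else 180]=0
    n,l,s,c=cv2.connectedComponentsWithStats(m); i=1+np.argmax(s[1:,4]); v,u=np.nonzero(l==i)
    P=np.array([atz(q,(a,b),8)[:2] for a,b in zip(u,v)],np.float32); print("blue",s[i],np.round(cv2.boxPoints(cv2.minAreaRect(P))).tolist())
E
python3 -m pendant '[-0.1,-0.01,0,0,0,0,-0.1,-0.01,0,0,0,0,-0.1,-0.01,0,0,0,0,-0.1,-0.01,0,0,0,0]'
python3 - <<'E'
from h import *
st(); p=manip.grab_frame("wrist"); cv2.imwrite("pics/t2.png",p["image"])
for r in manip.spot_point(p,"tray")[:2]+manip.spot_point(p,"slot_mouth")[:2]: print(round(r["confidence"],2),np.round(r["uv"]),np.round(atz(p,r["uv"],0)))
im=p["image"].astype(int); m=((im[...,0]>im[...,2]+50)&(im[...,0]>80)).astype(np.uint8)
n,l,s,c=cv2.connectedComponentsWithStats(m); i=1+np.argmax(s[1:,4]); v,u=np.nonzero(l==i)
P=np.array([atz(p,(a,b),8)[:2] for a,b in zip(u,v)],np.float32); r=cv2.minAreaRect(P); print(r);print(np.round(cv2.boxPoints(r)).tolist())
E
```

```text
bed edge [ 571. -503.   54.] [ 614. -276.   54.] -10.768235089868346
lip tips 7 [ 568. -447.    7.] [ 595. -313.    7.] roots [ 592. -440.    7.] [ 615. -329.    7.]
lip tips 14 [ 567. -444.   14.] [ 593. -311.   14.] roots [ 590. -436.   14.] [ 613. -327.   14.]
-9.5 mid key in lathe 51.57746926896927 191.64097856097618 (expect y ~190)
-10.4 mid key in lathe 48.56094062437826 192.42747996498736 (expect y ~190)
[(0.57, array([ 389., -255.,    0.]))] []
[(0.9, array([ 413., -269.,    0.])), (0.39, array([656., 241.,   0.]))] [(0.6, array([ 606., -368.,    0.]))]
blue [196 221  33  32 760] [[319.0, -303.0], [485.0, -321.0], [496.0, -213.0], [331.0, -195.0]]
blue [273 207  44  17 478] [[317.0, -303.0], [472.0, -319.0], [482.0, -211.0], [328.0, -196.0]]
t: 39.8
ee_pos: [469.9, -238.6, 465.8]
tool_rot: [179.7, 0.1, 170.3]
wrist_force: [1.4, 0.7, 0.2]
gripper_width: 69.7
finger_force: 0.0
39.8 [ 469.9 -238.6  465.8] [1.797e+02 1.000e-01 1.703e+02] q [-31.   2.  56.  98.  -2.  81. 106.] w 69.7 F [1.4 0.7 0.2] 0.0
0.62 [257. 120.] [ 401. -255.    0.]
0.55 [189. 288.] [ 602. -386.    0.]
((401.4495544433594, -257.7440490722656), (108.8278579711914, 158.91769409179688), 83.88351440429688)
[[317.0, -303.0], [475.0, -320.0], [486.0, -212.0], [328.0, -195.0]]
```

View pics/t2.png

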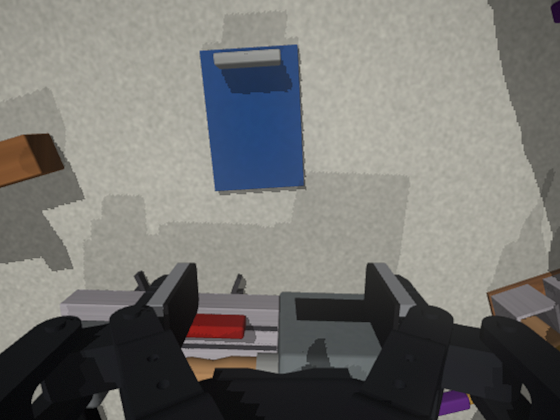

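The tray is fully seen now: corners (202,50), (298,45), (305,187) and (216,192), bar at (247,58). That puts its origin at (401,-258), yaw -6°, and the bar at (337,-251). I'll grip the bar by its 70 mm ends, slightly tilted for reach.

Run:
```python
from h import *
plan([340,-251.2,100],-6.1,0,a=5,L=170); plan([340,-251.2,14],-6.1,0,a=5,L=170)
```

```text
tcp [ 355. -253.  269.] shift [-0.1176 -0.0157 -0.1956] turn [0.011 0.086 0.06 ]
 tcp [ 355. -253.  183.] shift [-0.1176 -0.0157 -0.2816] turn [0.011 0.086 0.06 ]
```

```bash
python3 -m pendant '[-0.118,-0.016,-0.195,0.011,0.086,0.06,-0.118,-0.016,-0.195,0.011,0.086,0.06,-0.118,-0.016,-0.195,0.011,0.086,0.06,-0.118,-0.016,-0.195,0.011,0.086,0.06,-0.118,-0.016,-0.195,0.011,0.086,0.06,-0.118,-0.016,-0.195,0.011,0.086,0.06,-0.118,-0.016,-0.195,0.011,0.086,0.06,-0.118,-0.016,-0.195,0.011,0.086,0.06]' 0.085
python3 - <<'E'
from h import *
st();plan([340,-251.2,14],-6.1,0,a=5,L=170)
p=manip.grab_frame("wrist"); cv2.imwrite("pics/t3.png",p["image"])
for X in ([336.8,-250.8,40],[333,-286,40],[340.5,-216,40]): print(X,np.round(proj(p,X)))
E
```

```text
t: 40.75
ee_pos: [355.1, -254.1, 271.4]
tool_rot: [-179.9, -4.9, 173.9]
wrist_force: [0.5, -0.2, 0.4]
gripper_width: 84.9
finger_force: 0.0
40.8 [ 355.1 -254.1  271.4] [-179.9   -4.9  173.9] q [-28.   2.  59. 122.   0.  61. 115.] w 84.9 F [ 0.5 -0.2  0.4] 0.0
 tcp [ 355. -253.  183.] shift [-0.0004  0.0014 -0.088 ] turn [0.002 0.002 0.   ]
[336.8, -250.8, 40] [285. 235.]
[333, -286, 40] [227. 235.]
[340.5, -216, 40] [343. 235.]
```

View pics/t3.png

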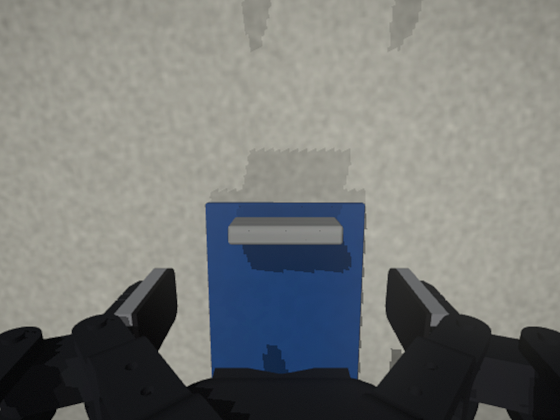

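The bar top spans (228,235)–(342,235), exactly as predicted. Descending.

```bash
python3 -m pendant '[0,0.001,-0.04,0,0,0,0,0.001,-0.07,0,0,0,0,0.001,-0.088,0,0,0,0,0.001,-0.088,0,0,0,0,0.001,-0.088,0,0,0]'
python3 -m pendant '[0,0,0,0,0,0,0,0,0,0,0,0,0,0,0,0,0,0,0,0,0,0,0,0,0,0,0,0,0,0]' 0.05 60
python3 - <<'E'
from h import *
st()
X=np.array([np.cos(np.radians(-10.8)),np.sin(np.radians(-10.8)),0]); M=np.array([600.5,-385,0])
b0=np.array([336.8,-250.8,0])
for d in (-125,-55,-40,-150): print(d,"bar shift",np.round(M+X*d-b0,1))
E
```

```text
t: 41.3
ee_pos: [354.1, -253.2, 182.9]
tool_rot: [-180.0, -5.0, 173.8]
wrist_force: [-0.5, -0.6, 0.4]
gripper_width: 85.0
finger_force: 0.0
t: 41.8
ee_pos: [354.2, -253.2, 183.7]
tool_rot: [179.9, -4.8, 173.9]
wrist_force: [-2.7, 2.5, 12.7]
gripper_width: 68.7
finger_force: 64.9
41.8 [ 354.2 -253.2  183.7] [179.9  -4.8 173.9] q [-21.  16.  56. 126. -14.  50. 128.] w 68.7 F [-2.7  2.5 12.7] 64.9226725101471
-125 bar shift [ 140.9 -110.8    0. ]
-55 bar shift [ 209.7 -123.9    0. ]
-40 bar shift [ 224.4 -126.7    0. ]
-150 bar shift [ 116.4 -106.1    0. ]
```

The bar is gripped (68.7 mm ≈ 70). Next I'm easing the 12 N press on the plate, then sliding to the front of the slot and turning by -4.7°.

```bash
python3 -m pendant '[0,0,0.002,0,0,0,0.02,-0.02,0.002,0,0,-0.02,0.04,-0.045,0.002,0,0,-0.04,0.06,-0.067,0.002,0,0,-0.06,0.075,-0.085,0.002,0,0,-0.082,0.085,-0.097,0.002,0,0,-0.082,0.0915,-0.103,0.002,0,0,-0.082,0.0915,-0.103,0.002,0,0,-0.082,0.0915,-0.103,0.002,0,0,-0.082]'
python3 - <<'E'
from h import *
st(); p=manip.grab_frame("wrist"); cv2.imwrite("pics/t4.png",p["image"])
im=p["image"].astype(int); m=((im[...,0]>im[...,2]+50)&(im[...,0]>80)).astype(np.uint8)
v,u=np.nonzero(m); P=np.array([atz(p,(a,b),8)[:2] for a,b in zip(u,v)],np.float32); r=cv2.minAreaRect(P); print(r);print(np.round(cv2.boxPoints(r)).tolist())
for n in("scene","side"):
    q=manip.grab_frame(n); cv2.imwrite(f"pics/t4{n}.png",q["image"])
    print(n,[(round(r["confidence"],2),np.round(atz(q,r["uv"],0))) for r in manip.spot_point(q,"tray")[:2]])
E
```

```text
t: 42.7
ee_pos: [444.6, -355.5, 184.3]
tool_rot: [180.0, -5.0, 169.1]
wrist_force: [0.9, -0.0, -2.8]
gripper_width: 68.5
finger_force: 68.8
42.7 [ 444.6 -355.5  184.3] [180.   -5.  169.1] q [ -5.  32.  49. 108. -26.  57. 135.] w 68.5 F [ 0.9 -0.  -2.8] 68.76392126083374
((447.3612976074219, -356.548828125), (110.11358642578125, 73.80709075927734), 79.09457397460938)
[[401.0, -404.0], [473.0, -418.0], [494.0, -309.0], [422.0, -296.0]]
scene [(0.76, array([ 489., -368.,    0.]))]
side [(0.72, array([ 491., -364.,    0.])), (0.43, array([667., 156.,   0.]))]
```

Tray yaw is -10.9° and it lies within 1 mm of the slot axis. Sliding it in, slowly at the end.

```bash
python3 -m pendant '[0.02,-0.004,0,0,0,0,0.035,-0.007,0,0,0,0,0.049,-0.0095,0,0,0,0,0.06,-0.0115,0,0,0,0,0.07,-0.0135,0,0,0,0,0.08,-0.0155,0,0,0,0,0.09,-0.0175,0,0,0,0,0.098,-0.0187,0,0,0,0,0.098,-0.0187,0,0,0,0]'
python3 -c "
from h import *
st()"
```

```text
t: 43.85
ee_pos: [543.0, -373.7, 183.9]
tool_rot: [179.9, -5.1, 169.2]
wrist_force: [-1.0, 4.0, 2.1]
gripper_width: 68.3
finger_force: 69.4
43.9 [ 543.  -373.7  183.9] [179.9  -5.1 169.2] q [ -2.  41.  46.  94. -29.  63. 131.] w 68.3 F [-1.   4.   2.1] 69.35200095176697
```

```bash
python3 -m pendant '[0.005,-0.001,0,0,0,0,0.01,-0.002,0,0,0,0,0.013,-0.0025,0,0,0,0,0.013,-0.0025,0,0,0,0]'
python3 -m pendant '[0.002,-0.0004,0,0,0,0,0.004,-0.0008,0,0,0,0,0.004,-0.0008,0,0,0,0]'
python3 -m pendant '[0.002,-0.0004,0,0,0,0,0.003,-0.0006,0,0,0,0,0.003,-0.0006,0,0,0,0]'
```

```text
t: 44.25
ee_pos: [554.9, -376.1, 183.9]
tool_rot: [179.8, -5.2, 169.1]
wrist_force: [-5.9, 6.3, 6.1]
gripper_width: 68.7
finger_force: 69.4
t: 44.55
ee_pos: [558.5, -376.8, 183.9]
tool_rot: [179.8, -5.2, 169.1]
wrist_force: [-8.1, 7.9, 7.4]
gripper_width: 68.4
finger_force: 69.5
t: 44.85
ee_pos: [561.3, -377.4, 183.9]
tool_rot: [179.8, -5.2, 169.1]
wrist_force: [-9.1, 8.1, 8.7]
gripper_width: 67.9
finger_force: 69.6
```

```bash
python3 -m pendant '[0.002,-0.0003,0,0,0,0,0.002,-0.0003,0,0,0,0]'
python3 -m pendant '[0.002,-0.0003,0,0,0,0,0.002,-0.0003,0,0,0,0]'
python3 - <<'E'
from h import *
for n in("scene","side","wrist"):
    q=manip.grab_frame(n); cv2.imwrite(f"pics/t5{n}.png",q["image"])
    print(n,[(round(r["confidence"],2),np.round(atz(q,r["uv"],0))) for r in manip.spot_point(q,"tray")[:2]],[(round(r["confidence"],2),np.round(atz(q,r["uv"],0))) for r in manip.spot_point(q,"slot_mouth")[:2]])
im=q["image"].astype(int); m=((im[...,0]>im[...,2]+50)&(im[...,0]>80)).astype(np.uint8)
v,u=np.nonzero(m); P=np.array([atz(q,(a,b),8)[:2] for a,b in zip(u,v)],np.float32); r=cv2.minAreaRect(P); print(r);print(np.round(cv2.boxPoints(r)).tolist())
E
```

```text
t: 45.05
ee_pos: [562.9, -377.7, 183.8]
tool_rot: [179.8, -5.3, 169.1]
wrist_force: [-10.6, 9.8, 8.9]
gripper_width: 68.2
finger_force: 69.8
t: 45.25
ee_pos: [563.5, -378.0, 183.8]
tool_rot: [179.7, -5.5, 169.1]
wrist_force: [-18.0, 12.9, 15.0]
gripper_width: 68.8
finger_force: 70.2
scene [] [(0.45, array([ 402., -551.,    0.]))]
side [(0.49, array([ 616., -389.,    0.]))] [(0.69, array([ 604., -376.,    0.]))]
wrist [] []
((564.8243408203125, -377.78167724609375), (109.75572967529297, 73.29144287109375), 79.4577865600586)
[[519.0, -425.0], [591.0, -438.0], [611.0, -331.0], [539.0, -317.0]]
```

```bash
python3 -m pendant '[0.002,-0.0003,0,0,0,0,0.002,-0.0003,0,0,0,0]'
python3 -m pendant '[-0.001,0,0,0,0,0,-0.001,0,0,0,0,0,-0.001,0,0,0,0,0,-0.001,0,0,0,0,0]' 0.085
python3 -m pendant '[-0.003,0.0005,0.04,0,0,0,-0.003,0.0005,0.08,0,0,0,-0.003,0.0005,0.12,0,0,0,-0.003,0.0005,0.16,0,0,0,-0.06,0.0005,0.2,0,0,0,-0.06,0.0005,0.2,0,0,0]'
python3 - <<'E'
from h import *
st(); q=manip.grab_frame("wrist"); cv2.imwrite("pics/t6.png",q["image"])
print([(round(r["confidence"],2),np.round(atz(q,r["uv"],0))) for k in("tray","slot_mouth") for r in manip.spot_point(q,k)[:2]])
for k in("key_left_top","key_mid_top","key_right_top"): print(k,[(round(r["confidence"],2),np.round(r["uv"]),np.round(atz(q,r["uv"],162))) for r in manip.spot_point(q,k)[:2]])
im=q["image"].astype(int); m=((im[...,0]>im[...,2]+50)&(im[...,0]>80)).astype(np.uint8)
v,u=np.nonzero(m); P=np.array([atz(q,(a,b),8)[:2] for a,b in zip(u,v)],np.float32); r=cv2.minAreaRect(P); print(r);print(np.round(cv2.boxPoints(r)).tolist())
E
```

```text
t: 45.9
ee_pos: [564.1, -378.3, 183.7]
tool_rot: [179.7, -5.7, 169.0]
wrist_force: [-26.6, 16.9, 22.0]
gripper_width: 68.8
finger_force: 70.6
t: 46.3
ee_pos: [568.1, -379.3, 184.2]
tool_rot: [180.0, -4.9, 169.1]
wrist_force: [-0.3, -0.3, 0.4]
gripper_width: 84.8
finger_force: 0.0
t: 46.9
ee_pos: [505.1, -380.7, 387.4]
tool_rot: [-179.9, -4.8, 169.0]
wrist_force: [-1.1, -1.0, 1.0]
gripper_width: 85.0
finger_force: 0.0
46.9 [ 505.1 -380.7  387.4] [-179.9   -4.8  169. ] q [ -7.  27.  54.  88. -19.  81. 128.] w 85.0 F [-1.1 -1.   1. ] 0.0
[(0.87, array([ 610., -382.,    0.])), (0.54, array([ 600., -386.,    0.])), (0.86, array([ 602., -387.,    0.]))]
key_left_top []
key_mid_top [(0.55, array([104., 150.]), array([ 418., -467.,  162.]))]
key_right_top []
((566.3870239257812, -377.9140930175781), (108.92801666259766, 74.38489532470703), 78.97846221923828)
[[519.0, -424.0], [592.0, -438.0], [613.0, -332.0], [540.0, -317.0]]
```

View pics/t6.png

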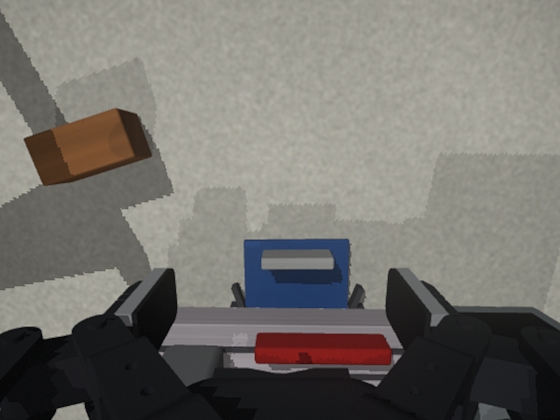

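The tray is home: its bar is at (297,260), it sits between the lips, and it stopped on the back stop at about 27 N. The blank is untouched. Now the keys, with closed fingers.

```bash
python3 -m pendant '[0.186,0.22,0.02,-0.016,-0.082,0,0.186,0.22,0.02,-0.016,-0.082,0,0.186,0.22,0.02,-0.016,-0.082,0,0.186,0.22,0.02,-0.016,-0.082,0,0.186,0.22,0.02,-0.016,-0.082,0,0.186,0.22,0.02,-0.016,-0.082,0,0.186,0.22,0.02,-0.016,-0.082,0,0.186,0.22,0.02,-0.016,-0.082,0,0.186,0.22,0.02,-0.016,-0.082,0]' 0
python3 - <<'E'
from h import *
st(); plan([691,-161,172],-11,0,a=0,L=173,say="hover left")
for n in("scene","side"):
    q=manip.grab_frame(n)
    print(n,[(round(r["confidence"],2),np.round(r["uv"])) for r in manip.spot_point(q,"chisel_a")],"cups",[np.round(proj(q,c+[6])).tolist() for c in ([697.6,42.9],[684,111.6],[670.3,180.2],[656.6,248.9])])
    for k in("key_left_top","key_mid_top","key_right_top"): print(k,[(round(r["confidence"],2),np.round(atz(q,r["uv"],162))) for r in manip.spot_point(q,k)[:2]])
    c=proj(q,[683,-205,180]); out=q["image"][int(c[1])-60:int(c[1])+60,int(c[0])-60:int(c[0])+60]; cv2.imwrite(f"pics/k{n}.png",cv2.resize(out,(400,400),interpolation=cv2.INTER_CUBIC))
cv2.imwrite("pics/k.png",np.hstack([cv2.imread("pics/kscene.png"),cv2.imread("pics/kside.png")]))
E
```

```text
t: 48.1
ee_pos: [693.4, -159.9, 403.1]
tool_rot: [-179.9, -0.3, 169.0]
wrist_force: [0.2, -0.8, -0.3]
gripper_width: -0.1
finger_force: 0.0
48.1 [ 693.4 -159.9  403.1] [-179.9   -0.3  169. ] q [-22.  33.  50.  76. -25.  82. 105.] w -0.1 F [ 0.2 -0.8 -0.3] 0.0
hover left tcp [ 691. -161.  345.] shift [-0.0024 -0.0011 -0.0581] turn [ 0.    -0.005 -0.001]
scene [(0.91, array([286., 317.])), (0.77, array([379., 257.])), (0.74, array([361., 263.])), (0.71, array([342., 267.])), (0.52, array([300., 210.])), (0.51, array([328., 176.])), (0.45, array([321., 276.])), (0.44, array([358., 260.]))] cups [[323.0, 274.0], [342.0, 267.0], [361.0, 260.0], [378.0, 254.0]]
key_left_top [(0.57, array([ 688., -157.,  162.]))]
key_mid_top [(0.53, array([ 683., -199.,  162.])), (0.36, array([844.,  89., 162.]))]
key_right_top [(0.57, array([ 669., -251.,  162.]))]
side [(0.95, array([412., 321.])), (0.8, array([316., 269.])), (0.7, array([198., 305.])), (0.48, array([164., 230.]))] cups [[199.0, 260.0], [199.0, 274.0], [199.0, 289.0], [199.0, 306.0]]
key_left_top []
key_mid_top [(0.52, array([ 671., -206.,  162.]))]
key_right_top [(0.59, array([ 679., -285.,  162.])), (0.47, array([622., 354., 162.]))]
```

View pics/k.png

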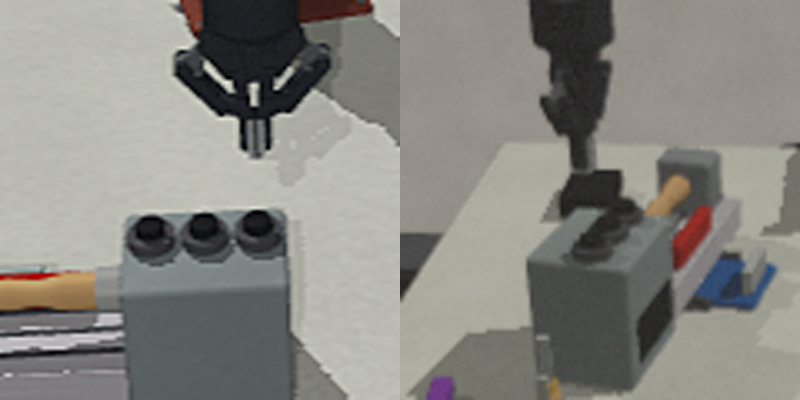

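The closed fingertips (257,150) hang over the left key, which is the +y one at (260,230) in the scene view. The four chisel butts match the cups. Pressing stepwise.

```bash
python3 -m pendant '[-0.002,-0.001,-0.03,0,0,0,-0.002,-0.001,-0.055,0,0,0,-0.002,-0.001,-0.062,0,0,0,-0.002,-0.001,-0.065,0,0,0,-0.002,-0.001,-0.065,0,0,0]'
python3 -m pendant '[0,0,-0.004,0,0,0,0,0,-0.006,0,0,0,0,0,-0.006,0,0,0]'
```

```text
t: 49.1
ee_pos: [692.0, -159.9, 339.7]
tool_rot: [-180.0, -0.2, 169.1]
wrist_force: [0.5, 0.5, 0.9]
gripper_width: 0.2
finger_force: 0.0
t: 49.4
ee_pos: [692.0, -160.0, 333.6]
tool_rot: [-180.0, -0.1, 169.1]
wrist_force: [0.6, -0.2, 1.7]
gripper_width: 0.5
finger_force: 1.0
```

```bash
python3 -m pendant '[0,0,-0.002,0,0,0,0,0,-0.003,0,0,0,0,0,-0.003,0,0,0]'
python3 -m pendant '[0,0,-0.001,0,0,0,0,0,-0.002,0,0,0,0,0,-0.002,0,0,0]'
```

```text
t: 49.7
ee_pos: [692.0, -160.0, 330.4]
tool_rot: [-180.0, -0.1, 169.1]
wrist_force: [2.1, -1.7, 3.6]
gripper_width: -0.2
finger_force: 1.7
t: 50.0
ee_pos: [691.9, -160.1, 329.5]
tool_rot: [180.0, -0.1, 169.1]
wrist_force: [-0.2, -0.5, 11.5]
gripper_width: -0.1
finger_force: 5.8
```

Bottomed at 11.5 N: left pressed. Now right, then middle, to the same depth.

```bash
python3 -m pendant '[0,0,0.015,0,0,0,0,0,0.035,0,0,0,-0.008,-0.045,0.035,0,0,0,-0.0165,-0.09,0.035,0,0,0,-0.0165,-0.09,0.035,0,0,0,-0.0165,-0.09,0.015,0,0,0,-0.0165,-0.09,0.006,0,0,0,-0.0165,-0.09,0.003,0,0,0,-0.0165,-0.09,0.001,0,0,0,-0.0165,-0.09,0,0,0,0,-0.0165,-0.09,0,0,0,0]'
```

```text
t: 51.1
ee_pos: [674.8, -249.7, 329.6]
tool_rot: [180.0, -0.2, 169.1]
wrist_force: [-5.9, 0.7, 9.5]
gripper_width: -0.1
finger_force: 4.3
```

```bash
python3 -m pendant '[0,0,0.015,0,0,0,0,0,0.035,0,0,0,0.004,0.022,0.035,0,0,0,0.0082,0.045,0.035,0,0,0,0.0082,0.045,0.035,0,0,0,0.0082,0.045,0.015,0,0,0,0.0082,0.045,0.006,0,0,0,0.0082,0.045,0.003,0,0,0,0.0082,0.045,0.001,0,0,0,0.0082,0.045,0,0,0,0,0.0082,0.045,0,0,0,0]'
```

```text
t: 52.2
ee_pos: [683.4, -204.9, 329.6]
tool_rot: [179.9, -0.2, 169.1]
wrist_force: [-4.2, 3.6, 7.8]
gripper_width: -0.3
finger_force: 4.0
```

Both bottomed at the same height. Now retracting, with a final check.

```bash
python3 -m pendant '[0,0,0.03,0,0,0,0,0,0.07,0,0,0,-0.05,0.02,0.12,0,0,0,-0.1,0.04,0.12,0,0,0,-0.1,0.04,0.12,0,0,0,-0.1,0.04,0.12,0,0,0]'
python3 - <<'E'
from h import *
st()
q=manip.grab_frame("scene"); cv2.imwrite("pics/z.png",cv2.resize(q["image"][180:340,170:430],(800,492),interpolation=cv2.INTER_CUBIC))
w=manip.grab_frame("wrist"); print([(round(r["confidence"],2),np.round(atz(w,r["uv"],0))) for k in("tray","slot_mouth") for r in manip.spot_point(w,k)[:2]])
E
```

```text
t: 52.8
ee_pos: [581.3, -165.4, 450.0]
tool_rot: [179.8, -0.1, 169.1]
wrist_force: [0.9, -0.2, 1.2]
gripper_width: -0.2
finger_force: 0.0
52.8 [ 581.3 -165.4  450. ] [ 1.798e+02 -1.000e-01  1.691e+02] q [-32.  18.  55.  89. -15.  81. 103.] w -0.2 F [ 0.9 -0.2  1.2] 0.0
[(0.67, array([ 609., -385.,    0.])), (0.76, array([ 603., -389.,    0.]))]
```

View pics/z.png

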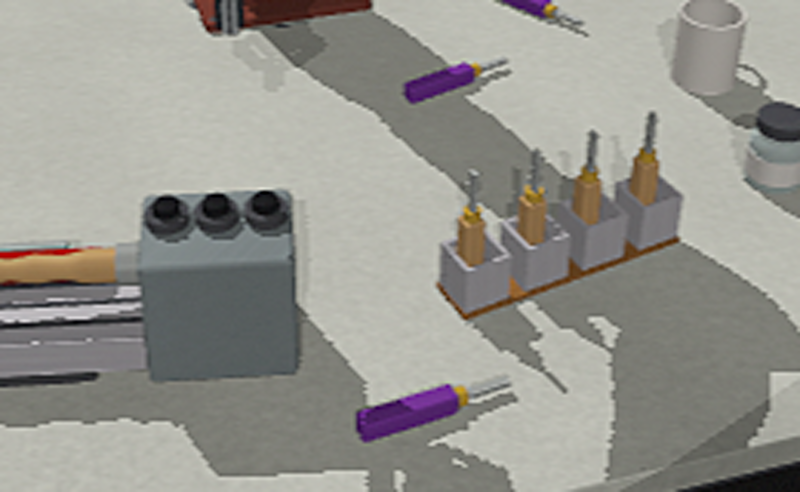

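All four chisels stand in their cups, at (472,240), (533,215), (590,195) and (648,175). The keys are up, the tray is home and the bystanders are untouched.

```bash
python3 -c "
from rig import manip;print(manip.sign_off())"
```

```text
the job is handed in; nothing more can be done
None
```

I handed the job in at about 53 s: four chisels stand in the rack, the tray is against its back stop, and the keys were pressed left, right, middle; the hand-in returned no verdict.

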